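# Make up a compression fitting: finger-tight, then a quarter turn with the spanner

## Task

Make up the compression fitting on the metal block: run its hexagon nut down clockwise with the fingers until it stops finger-tight, without forcing it further by hand. Only then lift the larger spanner, which stands on edge, out of the rack, lay it flat on the worktop without dropping it and let go, take it again flat by its handle and tighten the nut with it by exactly another quarter turn. At the end lay the spanner flat on the worktop clear of the fitting, with the nut left tight, and leave the other spanner and the other things where they are.

Things in the scene. Friction and masses are not known exactly. Their poses are not given: they have to be found in the camera images.
- nut_centre (a point): Centre of the steel hexagon compression nut, on its vertical axis, 50 mm above the worktop. Nut: 30 mm across flats, 34.6 across corners, 42 to 58 mm above the worktop, slim collar on top to 61.5 mm. This frame turns with the nut, z up, x square to one pair of flats (others every 60 degrees). A fixed tube end 6 mm thick stands out of its top, up to 84 mm.
- nut (a joint): How far the nut is run down by hand, rad: 2.09 is finger-tight, where it comes to a stop; it starts between 0.3 and 1.1. It grows as the nut turns clockwise seen from above and turns lightly (0.1 N m). Turning anticlockwise slackens it.
- pinch (a joint): How far the nut has been turned clockwise past finger-tight, rad: 0 at the start, 1.57 is a quarter turn. It only moves once joint nut is at its stop, takes 0.6 N m, stays where it is left and has no stop at the quarter turn.
- manifold: Aluminium block 74x74x24 mm, fixed; the nut is at its middle, above a fixed hexagon 18 mm across flats (30 to 40 mm up). Origin at its underside's centre, z up. A dark line on the nut points at the tick scribed on the block's top at its +x side when the nut is finger-tight, and at the tick at its -y side a quarter turn later.
- large_spanner: Larger of two plain steel open-ended spanners: fits the nut. 9 mm thick, about 0.11 kg, centre of gravity at x = +20 mm. Origin in mid width and thickness of the handle; x along it to the jaw, y through the thickness, z across the width. Handle 16 mm wide, x = -70 to +50 mm; head 47.6 mm wide, to x = 100 mm. Starts on edge in the rack (z up), jaw to the rack's +x, origin 38 mm up.
- large_spanner_jaw (a point): Centre of the large spanner's jaw, 82.3 mm from its origin along its x; lies on the nut's axis when the spanner is fully on. Axes as the spanner's. The jaw is open along +x, straight in line with the handle; gap 31.6 mm, its bottom 17.8 mm behind this point, its tips flared from 10 mm beyond it.
- small_spanner: The smaller spanner, same make, 9 mm thick, handle 13 mm wide, jaw gap 22 mm: too small for the nut. Axes as for the large one. It stands on edge in the other slot; leave it there.
- rack: Grey plastic spanner rack, fixed: base 100x132x6 mm, two upright combs 9 mm thick at its x = -38 and +38 mm, 43 mm high, with open-topped slots 12 mm wide at its y = -32 and +32 mm, slot floors 30 mm up. The spanners stand in the slots along its x, free between the combs. Origin at its underside's centre.
- petri_dish: Bystander: shallow round clear dish, 60 mm across, 13 high; loose, leave it where it is.
- tube_nut_1: Bystander: small brass-looking hexagon fitting, 17x19x22 mm; loose, leave it where it is.
- tube_nut_2: Bystander: small grey metal hexagon fitting, 17x19x22 mm; loose, leave it where it is.
- marker_2: Bystander: felt marker lying down, 14x129x16 mm; loose, leave it where it is.
- beaker_50: Bystander: small plastic beaker, 49 mm across, 60 high; loose, leave it where it is.
- reagent_small: Bystander: small amber bottle, 44 mm across, 88 high; loose, leave it where it is.
- tape_roll: Bystander: roll of tape lying flat, 96 mm across, 25 high; loose, leave it where it is.
- mouse: Bystander: computer mouse, 105x58x36 mm; loose, leave it where it is.

How it is judged:
By the outcome, as a careful person would: the job done as asked, in the order asked, and still so for the second after the job is handed in, with the robot touching nothing.
It also fails if it takes over 72 s, if anything falls off the work surface, if the arm or the gripper's body presses on something with over 40 N, if the wrist force passes 120 N, or if a joint passes its speed limit or range.

## Robot

A 6-joint arm with a two-finger parallel gripper is mounted at the origin on a cart in front of the work surface, level with it; the furniture and walls round the work are solid. World frame = base frame: x ahead of the robot, y to its left, z up, the work surface at z = 0. Lengths are in m, angles in degrees, forces in N, time in s.
With the tool pointing down it reaches from about 0.375 to 0.9 m from the base axis. Payload 3.1 kg.
Tool frame: the origin (TCP) lies between the finger pads; the fingertips stand 17 mm ahead of it and the grasp point (between the pads) lies 2 mm behind it; z points along the fingers, y is the line along which they close (so a half turn about z gives the same grasp; the last joint's range is limited). The gripper opens to 87 mm and grips with 3 to 60 N. Pads are 19 mm wide; open, the fingers measure 117 mm over their backs; the gripper's body (75 mm by 190 mm) begins 51 mm behind the grasp point.
Start: joints at [66.95, 30.224, 82.088, -0, 67.689, -10.227], TCP at [0.139, 0.609, 0.24] pointing down, gripper open.
Joint ranges: [-176.69, 176.69], [-43.24, 126.21], [12.49, 139.97], [-82, 262], [0, 151.66], [-163.58, 163.58]. Speed limits (degrees/s): [159.86, 159.86, 180, 180, 180, 180].

## Interface

Orientations are given as [roll, pitch, yaw] about the fixed x, y, z axes, in that order (R = Rz(yaw) Ry(pitch) Rx(roll)).
In Python, from bench import read_state, imaging, env gives the robot as it stands.
- The arm moves only by the tool carry_out, never from a script. Its argument "increments" is a list of rows, each an object with "offset": the shift along the tool's x, y, z in mm, a list of three; "turn": the turn, a rotation vector about the tool's x, y, z in degrees, a list of three; "claw": the closure in counts, from 0 (fully open) to 255 (shut). A call has 1 to 20 rows; each row shifts and turns the commanded pose from where the row before left it, along the tool's axes as they then stand; what a row does not reach is not made up. A row lasts 1/8 s, in which the tool goes at most 62.5 mm and 10.7 degrees, less where a joint would pass 70% of its speed; a pose out of reach is approached as far as the arm can. A call is refused whole if a number of a shift passes 62.5 or a number of a turn 10.7, either way. A call with a gripper value outside its range is refused whole. The fingers move at their own pace and stop on an object; "newtons" is the grip in N (left out, the last holds). Time passes only in rows, so rows that do not move let the fingers close. It gives the time, the measured TCP pose, the force, the opening and the grip force at its end, in the units of the state.
- read_state(): the state, without advancing time (a new reading comes with each control period).
- imaging.get_image(name): name is "side" or "top" or "wrist"; returns a dict with "frame" (420x560x3 uint8, red, green, blue), "fx", "fy", "cx", "cy" (pixels), "R" (3x3) and "t" (3): a world point X has camera coordinates R X + t. Camera axes: x right, y down, z forward; pixel columns grow to the right and rows downward; lengths in m; the calibration is good to about 2 mm. A picture is of the moment at which its call begins. There is no depth.
- env.sign_off(): hands the job in; it is judged then, once.
The state is a dict: "clock": time; "q": joint angles; "qd": joint speeds; "joint_efforts": joint torques, N m; "position": TCP position; "ee_rot": TCP orientation; "wrist_force": force on the tool from outside, world axes, zero at the start; "torque": the same for the moment, N m; "grip_width": finger opening in m; "gripper_force": force on a finger pad.
Only numpy, scipy, OpenCV 4.12 (cv2) and the standard library are available. Lean on these libraries where they do the work, as an engineer would, in place of code of your own. Each camera call takes 0.05 s, during which the arm holds its last target. There are 200 camera calls.

## Working session

There is one attempt and no reset: what is moved stays moved. The work goes in short steps, Python scripts to look and compute and a tool call to move; the robot and the scene stay as the last step left them, time stands still between calls to the robot, and variables do not carry over. Pictures are saved under pics/ and viewed, at most 10 in all, crops included, and the job is handed in when it is done.

Besides the shell and the picture viewer there is one more tool, called as name([rows], argument=value, ...), one row to a line, values as JSON. carry_out: Moves the arm, as the interface text tells. Its arguments: {"type":"object","properties":{"increments":{"type":"array","items":{"type":"object","properties":{"offset":{"type":"array","items":{"type":"number"}},"turn":{"type":"array","items":{"type":"number"}},"claw":{"type":"number"}}}},"newtons":{"type":"number"}},"required":["increments"]}

```bash
mkdir -p pics; ls; cat > h.py <<'E'
import numpy as np,cv2
from bench import read_state,imaging,env
def snap(n,f,crop=None,s=1):
    d=imaging.get_image(n); im=np.ascontiguousarray(d["frame"][:,:,::-1])
    np.savez('pics/'+f+'.npz',**{k:np.array(v) for k,v in d.items() if k!='frame'})
    cv2.imwrite('pics/'+f+'_raw.png',im)
    if crop: x0,y0,x1,y1=crop; im=im[y0:y1,x0:x1]
    if s!=1: im=cv2.resize(im,None,fx=s,fy=s,interpolation=cv2.INTER_CUBIC)
    cv2.imwrite('pics/'+f+'.png',im); return d
def ray(d,u,v,z):
    R=np.array(d["R"]);t=np.array(d["t"]);c=-R.T@t
    r=R.T@np.array([(u-d["cx"])/d["fx"],(v-d["cy"])/d["fy"],1]); return c+r*(z-c[2])/r[2]
def pix(d,X):
    p=np.array(d["R"])@np.array(X)+np.array(d["t"]); return np.array([d["fx"]*p[0]/p[2]+d["cx"],d["fy"]*p[1]/p[2]+d["cy"]])
E
python3 - <<'E'
from h import *
a=snap('top','top0');b=snap('side','side0')
im=np.vstack([cv2.imread('pics/top0.png')]); 
cv2.imwrite('pics/top0b.png',cv2.resize(im,(784,588),interpolation=cv2.INTER_CUBIC))
for d in(a,b): print(-np.array(d['R']).T@np.array(d['t']),d['fx'],np.round(d['R'],2).tolist())
print(read_state())
E
```

```text
pics
[ 0.33995717 -0.02598041  1.0841183 ] 384.2047735552593 [[0.01, -1.0, 0.01], [-0.98, -0.01, -0.19], [0.19, -0.01, -0.98]]
[0.27911079 0.8394849  0.55743082] 399.73937710185703 [[-0.96, -0.28, -0.02], [-0.12, 0.47, -0.87], [0.25, -0.84, -0.49]]
{'clock': 0.1, 'q': array([ 6.69513598e+01,  3.02732777e+01,  8.21505729e+01,  6.97911601e-05,
        6.76877872e+01, -1.02252352e+01]), 'qd': array([ 0.049156  , -0.03113708, -0.1854879 , -0.07093628,  0.03539141,
        0.06549501]), 'joint_efforts': array([-4.65043922e-04, -4.40986526e+01, -1.77150464e+01,  6.34798058e-02,
        5.34323242e-02, -5.39461860e-05]), 'position': array([0.13841432, 0.6088323 , 0.23866484]), 'ee_rot': array([-1.79890147e+02, -1.98812220e-02,  1.67176549e+02]), 'wrist_force': array([ 0.01691416, -0.26520188,  0.26849405]), 'torque': array([0.02006836, 0.02711494, 0.01966842]), 'gripper_force': 0.0, 'grip_width': 0.0870342292910889}
```

View pics/top0b.png

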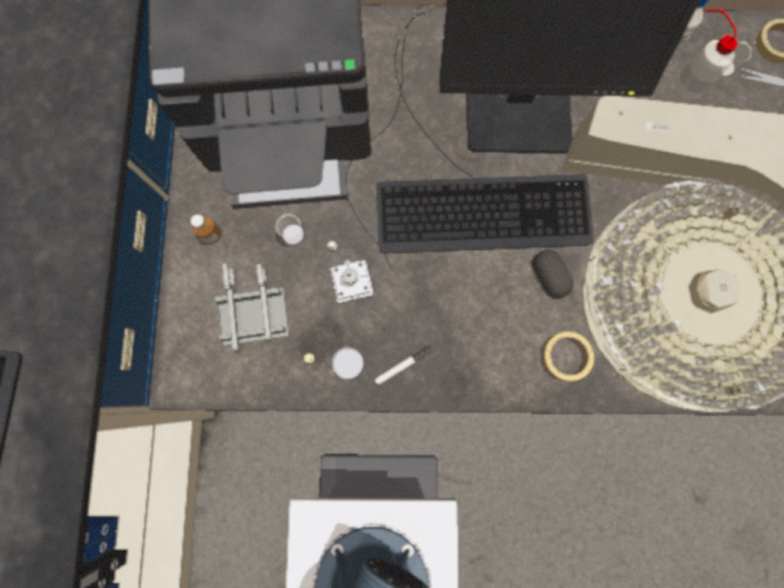

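View pics/side0.png

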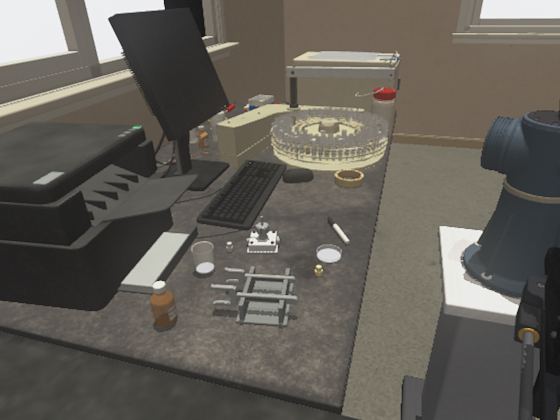

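```bash
python3 - <<'E'
import cv2,numpy as np
im=cv2.imread('pics/top0_raw.png')[180:260,145:275]
cv2.imwrite('pics/c1.png',cv2.resize(im,None,fx=6,fy=6,interpolation=cv2.INTER_CUBIC))
from h import ray
d=np.load('pics/top0.npz')
for n,u,v,z in [('man',351,281,.024),('nut',349,272,.06),('rack',252,316,0),('Lj',228,272,.038),('Le',236,347,.038),('Sj',261,272,.038),('Se',267,338,.038),('bottle',205,230,.05),('beaker',290,230,.03),('tn1',309,358,.01),('tn2',332,245,.01),('dish',348,363,.01),('printer',235,205,.05)]:
    print(n,np.round(ray(d,u/1.4,v/1.4,z),3))
E
```

```text
man [0.571 0.051 0.024]
nut [0.582 0.053 0.06 ]
rack [0.502 0.252 0.   ]
Lj [0.584 0.295 0.038]
Le [0.435 0.27  0.038]
Sj [0.585 0.23  0.038]
Se [0.453 0.211 0.038]
bottle [0.667 0.343 0.05 ]
beaker [0.675 0.177 0.03 ]
tn1 [0.417 0.132 0.01 ]
tn2 [0.65  0.093 0.01 ]
dish [0.408 0.054 0.01 ]
printer [0.72  0.287 0.05 ]
```

View pics/c1.png

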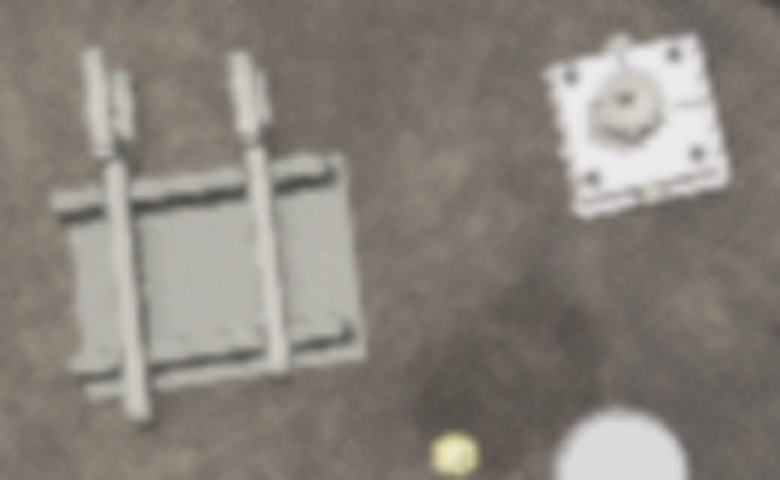

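carry_out([
  {"offset":[-40,-32,3]},
  {"offset":[-40,-32,3]},
  {"offset":[-40,-32,3]},
  {"offset":[-40,-32,3]},
  {"offset":[-40,-32,3]},
  {"offset":[-40,-32,3]},
  {"offset":[-40,-32,3]},
  {"offset":[-40,-32,3]},
  {"offset":[-40,-32,3]},
  {"offset":[-40,-32,3]},
  {"offset":[-40,-32,3]},
  {"offset":[-40,-32,3]},
  {"offset":[-40,-32,3]},
  {"offset":[-35,-28,3]},
  {"offset":[0,0,0]},
  {"offset":[0,0,0]},
])

```text
invalid input
```

```bash
python3 - <<'E'
from h import *
d=snap('wrist','w1',None,1.4)
s=read_state();print(s['position'],s['ee_rot'],s['q'],-np.array(d['R']).T@np.array(d['t']),d['fx'],np.round(d['R'],2).tolist())
E
```

```text
[0.13846283 0.60890978 0.23875745] [-1.79901729e+02 -1.72452592e-02  1.67179658e+02] [ 6.69502819e+01  3.02697620e+01  8.21406844e+01 -5.19653792e-04
  6.76893251e+01 -1.02291928e+01] [0.06683854 0.62519938 0.38398309] 321.9228251359226 [[0.22, 0.98, -0.0], [0.94, -0.21, 0.26], [0.26, -0.06, -0.96]]
```

View pics/w1.png

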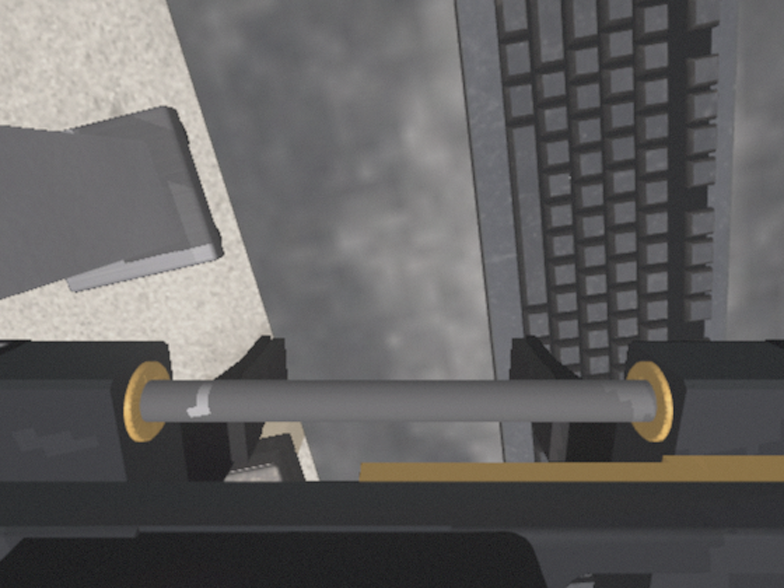

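carry_out([
  {"offset":[-40,-32,3],"turn":[0,0,0],"claw":0},
  {"offset":[-40,-32,3],"turn":[0,0,0],"claw":0},
  {"offset":[-40,-32,3],"turn":[0,0,0],"claw":0},
  {"offset":[-40,-32,3],"turn":[0,0,0],"claw":0},
  {"offset":[-40,-32,3],"turn":[0,0,0],"claw":0},
  {"offset":[-40,-32,3],"turn":[0,0,0],"claw":0},
  {"offset":[-40,-32,3],"turn":[0,0,0],"claw":0},
  {"offset":[-40,-32,3],"turn":[0,0,0],"claw":0},
  {"offset":[-40,-32,3],"turn":[0,0,0],"claw":0},
  {"offset":[-40,-32,3],"turn":[0,0,0],"claw":0},
  {"offset":[-40,-32,3],"turn":[0,0,0],"claw":0},
  {"offset":[-40,-32,3],"turn":[0,0,0],"claw":0},
  {"offset":[-40,-32,3],"turn":[0,0,0],"claw":0},
  {"offset":[-35,-28,3],"turn":[0,0,0],"claw":0},
  {"offset":[0,0,0],"turn":[0,0,0],"claw":0},
  {"offset":[0,0,0],"turn":[0,0,0],"claw":0},
], newtons=20)

```text
clock: 2.15
position: [0.5803, 0.0536, 0.1971]
ee_rot: [180.0, -0.1, 167.1]
wrist_force: [-0.2, -0.1, 1.1]
grip_width: 0.0872
gripper_force: 0.0
```

```bash
python3 - <<'E'
from h import *
d=snap('wrist','w2',(180,90,420,270),3.3)
s=read_state();print(s['clock'],s['position'],s['ee_rot'],s['q'],pix(d,[.582,.053,.06]))
E
```

```text
2.2 [0.5800402  0.054147   0.19720883] [ 1.79993568e+02 -1.16788639e-01  1.67210182e+02] [-5.66156221e+00  2.99678465e+01  9.06969535e+01  2.42395630e-02
  5.94502900e+01 -8.28840793e+01] [284.01078922 207.35562812]
```

View pics/w2.png

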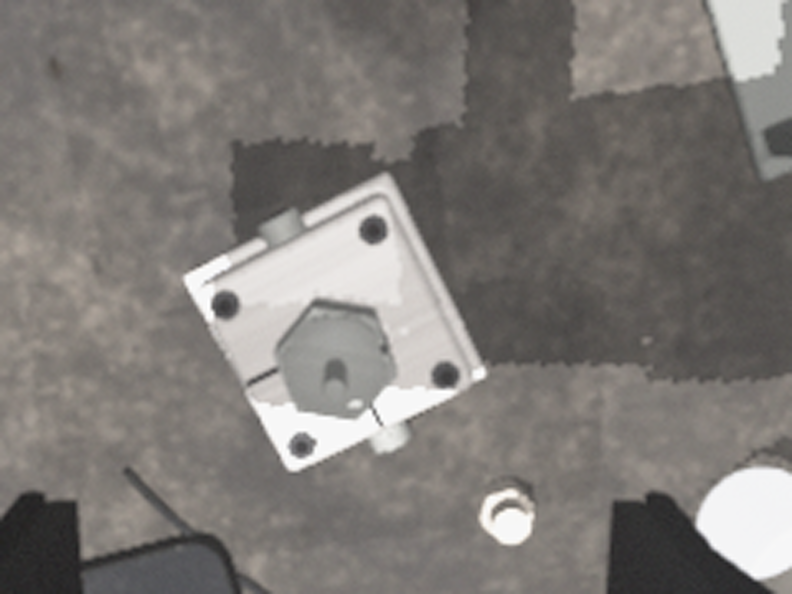

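```bash
python3 - <<'E'
from h import *
d=np.load('pics/w2.npz')
P=lambda u,v,z: ray(d,u/3.3+180,v/3.3+90,z)[:2]
ang=lambda a: np.degrees(np.arctan2(a[1],a[0]))
B=np.array([P(*p,.024) for p in [(388,176),(185,277),(295,472),(483,372)]]);print('block',B.mean(0),[ (round(ang(B[(i+1)%4]-B[i]),1),round(np.linalg.norm(B[(i+1)%4]-B[i]),4)) for i in range(4)])
H=np.array([P(*p,.058) for p in [(320,300),(375,310),(393,370),(350,415),(295,402),(277,350)]]);c=H.mean(0)
print('nut',c,[(round(ang(h-c),1),round(np.linalg.norm(h-c),4)) for h in H]);print('tube',P(337,360,.084),P(337,388,.062))
print('line',ang(P(387,348,.058)-c),'tick',ang(P(376,413,.024)-B.mean(0)),ang(P(262,378,.024)-B.mean(0)))
E
```

```text
block [0.57245527 0.05347333] [(np.float64(-76.7), np.float64(0.0679)), (np.float64(14.7), np.float64(0.0702)), (np.float64(106.3), np.float64(0.067)), (np.float64(-166.1), np.float64(0.0666))]
nut [0.57397348 0.05249988] [(np.float64(-178.9), np.float64(0.0167)), (np.float64(128.2), np.float64(0.0173)), (np.float64(65.4), np.float64(0.0163)), (np.float64(1.5), np.float64(0.0168)), (np.float64(-54.6), np.float64(0.0167)), (np.float64(-111.2), np.float64(0.0161))]
tube [0.56856606 0.0544643 ] [0.58130353 0.05141128]
line 88.62558773958197 tick 10.708172969691715 -68.58451087799209
```

carry_out([
  {"offset":[7,-2.5,10],"turn":[0,0,-9],"claw":0},
  {"offset":[0,0,35],"turn":[0,0,-9],"claw":0},
  {"offset":[0,0,35],"turn":[0,0,0],"claw":0},
  {"offset":[0,0,35],"turn":[0,0,0],"claw":0},
  {"offset":[0,0,20],"turn":[0,0,0],"claw":0},
  {"offset":[0,0,10],"turn":[0,0,0],"claw":0},
  {"offset":[0,0,0],"turn":[0,0,0],"claw":255},
  {"offset":[0,0,0],"turn":[0,0,0],"claw":255},
  {"offset":[0,0,0],"turn":[0,0,0],"claw":255},
  {"offset":[0,0,0],"turn":[0,0,0],"claw":255},
  {"offset":[0,0,0],"turn":[0,0,0],"claw":255},
  {"offset":[0,0,0],"turn":[0,0,0],"claw":255},
], newtons=10)

```text
clock: 3.7
position: [0.574, 0.0524, 0.0527]
ee_rot: [-180.0, 0.0, -174.8]
wrist_force: [-0.1, 0.4, 0.5]
grip_width: 0.0351
gripper_force: 0.0
```

```bash
python3 - <<'E'
from h import *
s=read_state();print(s)
E
```

```text
{'clock': 3.7, 'q': array([-5.89203340e+00,  4.20109515e+01,  9.68179809e+01, -1.49813336e-03,
        4.11616157e+01, -1.01063088e+02]), 'qd': array([ 0.00569835,  0.09769434, -0.00073957, -0.12988364,  0.04480833,
       -0.0623568 ]), 'joint_efforts': array([ 5.72924560e-03, -4.45280778e+01, -9.50892359e+00, -3.34444677e-02,
        6.73900964e-02,  8.20533887e-05]), 'position': array([0.57395758, 0.05235244, 0.05266768]), 'ee_rot': array([-1.79997218e+02,  9.08701382e-03, -1.74827818e+02]), 'wrist_force': array([-0.13114934,  0.43426477,  0.54335795]), 'torque': array([-0.04130745,  0.08988069,  0.00539701]), 'gripper_force': 0.0, 'grip_width': 0.0350895212497425}
```

carry_out([
  {"offset":[0,0,0],"turn":[0,0,0],"claw":255},
  {"offset":[0,0,0],"turn":[0,0,0],"claw":255},
  {"offset":[0,0,0],"turn":[0,0,0],"claw":255},
])

```text
clock: 4.08
position: [0.574, 0.0516, 0.0526]
ee_rot: [-179.9, 0.0, -174.8]
wrist_force: [-0.3, -5.1, 0.8]
grip_width: 0.0303
gripper_force: 10.0
```

```bash
python3 - <<'E'
from h import *
s=read_state();print(s)
E
```

```text
{'clock': 4.075, 'q': array([-5.93803905e+00,  4.20155073e+01,  9.68127401e+01, -9.85133577e-02,
        4.11564857e+01, -1.01067745e+02]), 'qd': array([ 0.02914328, -0.05424701,  0.02808397, -0.10370545,  0.00541038,
        0.02939501]), 'joint_efforts': array([  3.00496928, -43.86576176,  -9.29672152,   1.05136983,
         0.07835319,   0.07604413]), 'position': array([0.57403446, 0.05156474, 0.05263863]), 'ee_rot': array([-1.79933430e+02,  2.49186425e-03, -1.74796129e+02]), 'wrist_force': array([-0.31879777, -5.08566659,  0.7904896 ]), 'torque': array([-0.85417977,  0.07764859,  0.1165657 ]), 'gripper_force': 9.99307654727983, 'grip_width': 0.030250659783190796}
```

carry_out([
  {"offset":[0,-0.8,0],"turn":[0,0,5],"claw":255},
  {"offset":[0,0,0],"turn":[0,0,10],"claw":255},
  {"offset":[0,0,0],"turn":[0,0,10],"claw":255},
  {"offset":[0,0,0],"turn":[0,0,10],"claw":255},
  {"offset":[0,0,0],"turn":[0,0,10],"claw":255},
  {"offset":[0,0,0],"turn":[0,0,10],"claw":255},
  {"offset":[0,0,0],"turn":[0,0,5],"claw":255},
  {"offset":[0,0,0],"turn":[0,0,3],"claw":255},
  {"offset":[0,0,0],"turn":[0,0,0],"claw":255},
])

```text
clock: 5.2
position: [0.5754, 0.0542, 0.0527]
ee_rot: [179.7, -0.1, 122.0]
wrist_force: [3.0, 6.1, -1.2]
grip_width: 0.0301
gripper_force: 10.0
```

```bash
python3 - <<'E'
from h import *
s=read_state();print(s)
d=snap('top','top2');d=snap('side','side2')
a=cv2.imread('pics/top2_raw.png')[180:230,225:275];b=cv2.imread('pics/side2_raw.png')[200:260,230:290]
cv2.imwrite('pics/t2.png',np.hstack([cv2.resize(a,(390,390),interpolation=2),cv2.resize(b,(390,390),interpolation=2)]))
E
```

```text
{'clock': 5.2, 'q': array([ -5.81089878,  42.03770879,  96.7353101 ,   0.34990992,
        41.04906688, -38.12319757]), 'qd': array([-0.02326954, -0.02384193, -0.03903586, -0.04574893,  0.0375123 ,
       -0.49460389]), 'joint_efforts': array([ -3.69053945, -44.55797553,  -8.29880387,  -1.27522085,
         0.64602781,   0.08417287]), 'position': array([0.57540897, 0.05417769, 0.05265556]), 'ee_rot': array([ 1.79718089e+02, -7.19050262e-02,  1.22048948e+02]), 'wrist_force': array([ 2.96396073,  6.08392931, -1.23607413]), 'torque': array([ 1.03169193, -0.47705345,  0.04455754]), 'gripper_force': 9.97983215722273, 'grip_width': 0.03011011798612471}
```

carry_out([
  {"offset":[1.5,2.6,0],"turn":[0,0,4],"claw":255},
  {"offset":[0,0.5,0],"turn":[0,0,5],"claw":255},
  {"offset":[0,0.5,0],"turn":[0,0,4],"claw":255},
  {"offset":[0,0,0],"turn":[0,0,0],"claw":255},
])

```text
clock: 5.8
position: [0.5761, 0.0548, 0.0526]
ee_rot: [-180.0, -0.0, 109.2]
wrist_force: [-1.1, -1.8, 0.7]
grip_width: 0.03
gripper_force: 9.8
```

```bash
python3 - <<'E'
from h import *
s=read_state();print(s['position'],s['ee_rot'],s['joint_efforts'][5],s['torque'],s['wrist_force'],s['q'][5])
E
```

```text
[0.57611439 0.05476718 0.05261622] [-1.79984406e+02 -1.70824552e-02  1.09197347e+02] 0.04666620050556958 [-0.48316708  0.10898719 -0.06194621] [-1.13681924 -1.84030756  0.66140415] -24.8398080986878
```

View pics/t2.png

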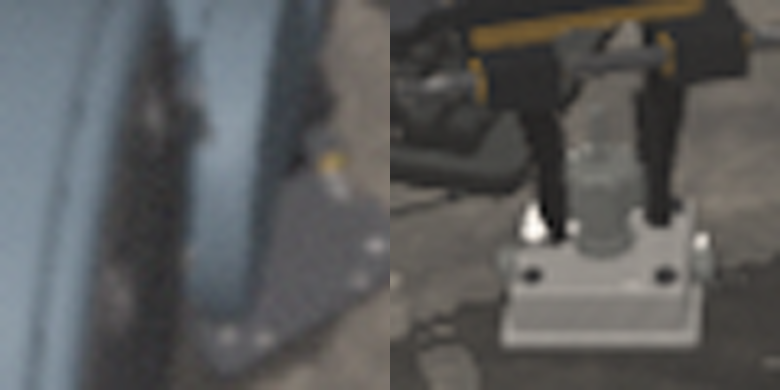

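carry_out([
  {"offset":[0,0,0],"turn":[0,0,2],"claw":255},
  {"offset":[0,0,0],"turn":[0,0,0],"claw":255},
])

```text
clock: 6.05
position: [0.5762, 0.0548, 0.0526]
ee_rot: [180.0, -0.0, 107.2]
wrist_force: [-0.6, -2.3, 1.9]
grip_width: 0.03
gripper_force: 9.9
```

```bash
python3 - <<'E'
from h import *
s=read_state();print(s['position'],s['ee_rot'],s['joint_efforts'][5],s['torque'],s['wrist_force'],s['q'][5],s['grip_width'])
E
```

```text
[0.57622874 0.05479179 0.05261948] [ 1.79999728e+02 -9.75028454e-03  1.07171286e+02] 0.05783219821751118 [-0.42808529  0.12122484  0.05240628] [-0.62825008 -2.34827495  1.92247613] -22.810375501284344 0.030022931163415766
```

carry_out([
  {"offset":[0,0,0],"turn":[0,0,2],"claw":255},
  {"offset":[0,0,0],"turn":[0,0,0],"claw":255},
])

```text
clock: 6.3
position: [0.5763, 0.0548, 0.0526]
ee_rot: [180.0, -0.0, 105.1]
wrist_force: [0.0, -1.1, 1.6]
grip_width: 0.0301
gripper_force: 9.9
```

```bash
python3 - <<'E'
from h import *
s=read_state();print(s['position'],s['ee_rot'],s['joint_efforts'][5],s['torque'],s['wrist_force'],s['q'][5],s['grip_width'])
E
```

```text
[0.5763179  0.05481141 0.05261624] [ 1.79991162e+02 -8.84267753e-03  1.05144362e+02] 0.055260389344766736 [-0.36392486  0.14471724  0.02704447] [ 0.01573195 -1.06445207  1.61620686] -20.784388063788075 0.0300705200600346
```

carry_out([
  {"offset":[0,0,0],"turn":[0,0,1.5],"claw":255},
  {"offset":[0,0,0],"turn":[0,0,0],"claw":255},
])

```text
clock: 6.55
position: [0.5764, 0.0548, 0.0526]
ee_rot: [180.0, -0.0, 103.7]
wrist_force: [-0.7, -0.8, 2.2]
grip_width: 0.0299
gripper_force: 9.9
```

```bash
python3 - <<'E'
from h import *
s=read_state();print(s['position'],s['ee_rot'],s['joint_efforts'][5],s['torque'],s['wrist_force'],s['q'][5],s['grip_width'])
E
```

```text
[0.57641154 0.05481386 0.05260953] [ 1.79982742e+02 -4.61985595e-03  1.03652336e+02] 0.06652320502325892 [-0.28355833  0.05488945  0.003389  ] [-0.69772874 -0.82631616  2.22621226] -19.288987298765765 0.029918783830260844
```

carry_out([
  {"offset":[0,0,0],"turn":[0,0,1.5],"claw":255},
  {"offset":[0,0,0],"turn":[0,0,0],"claw":255},
])

```text
clock: 6.8
position: [0.5765, 0.0548, 0.0526]
ee_rot: [180.0, -0.0, 102.1]
wrist_force: [-0.6, -0.5, 2.4]
grip_width: 0.0301
gripper_force: 9.9
```

```bash
python3 - <<'E'
from h import *
s=read_state();print(s['position'],s['ee_rot'],s['joint_efforts'][5],s['torque'],s['wrist_force'],s['q'][5],s['grip_width'])
E
```

```text
[0.57648229 0.0548331  0.05259219] [ 1.79973691e+02 -5.32768304e-03  1.02144881e+02] 0.06780010415241122 [-0.10253943 -0.01724349 -0.01680161] [-0.56791489 -0.47575938  2.43887965] -17.783899453472106 0.030052394563231645
```

carry_out([
  {"offset":[0,0,0],"turn":[0,0,1.5],"claw":255},
  {"offset":[0,0,0],"turn":[0,0,0],"claw":255},
])

```text
clock: 7.05
position: [0.5765, 0.0547, 0.0526]
ee_rot: [180.0, 0.0, 100.7]
wrist_force: [0.4, -0.8, 2.1]
grip_width: 0.0299
gripper_force: 10.3
```

```bash
python3 - <<'E'
from h import *
s=read_state();print(s['position'],s['ee_rot'],s['joint_efforts'][5],s['torque'],s['wrist_force'],s['q'][5],s['grip_width'])
d=snap('wrist','w3')
E
python3 - <<'E'
import cv2
im=cv2.imread('pics/w2_raw.png')[140:240,230:330]
im2=cv2.imread('pics/w3_raw.png')[:,:]
import numpy as np
cv2.imwrite('pics/m.png',np.hstack([cv2.resize(im,(400,400),interpolation=2),cv2.resize(im2,(400,300)).repeat(1,0) if 0 else cv2.copyMakeBorder(cv2.resize(im2,(400,300)),0,100,0,0,0)]))
E
```

```text
[0.57652153 0.05472761 0.05257442] [1.79972584e+02 1.76168542e-02 1.00706100e+02] 0.34268539398908615 [-0.18124374 -0.0319453   0.3422326 ] [ 0.4324826  -0.75199178  2.06004966] -16.31872304268585 0.02988342219692242
```

View pics/m.png

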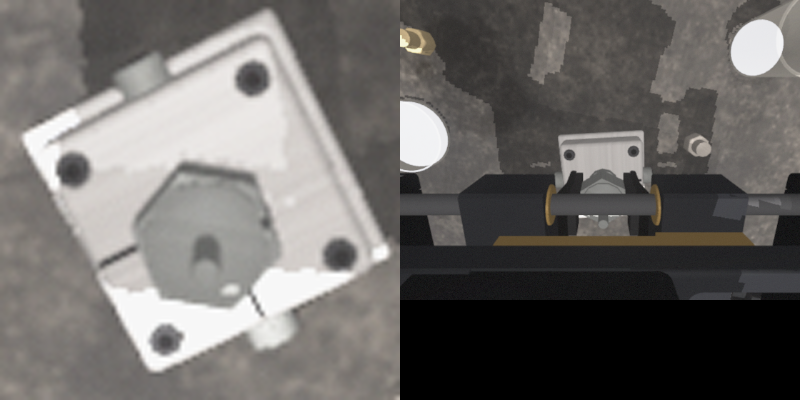

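carry_out([
  {"offset":[0,0,0],"turn":[0,0,-0.7],"claw":100},
  {"offset":[0,0,0],"turn":[0,0,0],"claw":100},
  {"offset":[0,0,0],"turn":[0,0,0],"claw":100},
  {"offset":[0,0,0],"turn":[0,0,0],"claw":100},
  {"offset":[0,0,-30],"turn":[0,0,0],"claw":100},
  {"offset":[0,0,-60],"turn":[0,0,0],"claw":100},
  {"offset":[0,0,-60],"turn":[0,0,0],"claw":100},
  {"offset":[0,0,0],"turn":[0,0,0],"claw":100},
])

```text
clock: 8.1
position: [0.5798, 0.0545, 0.2079]
ee_rot: [179.3, 0.2, 101.4]
wrist_force: [-0.2, -0.2, -0.6]
grip_width: 0.0531
gripper_force: 0.0
```

```bash
python3 - <<'E'
from h import *
d=snap('wrist','w4',None)
s=read_state();print(s['clock'],s['position'],s['ee_rot'],s['grip_width'],pix(d,[.577,.052,.06]))
E
```

```text
8.15 [0.57768621 0.05465873 0.2051618 ] [1.79677381e+02 9.50613664e-02 1.01376654e+02] 0.05281067432843193 [280.37013234 202.50194193]
```

carry_out([
  {"offset":[60,-7,0],"turn":[0,0,0],"claw":120},
  {"offset":[60,-7,0],"turn":[0,0,0],"claw":120},
  {"offset":[60,-7,0],"turn":[0,0,0],"claw":120},
  {"offset":[60,-6,0],"turn":[0,0,10.3],"claw":120},
  {"offset":[0,0,0],"turn":[0,0,10.3],"claw":120},
  {"offset":[0,0,0],"turn":[0,0,10.3],"claw":120},
  {"offset":[0,0,0],"turn":[0,0,10.3],"claw":120},
  {"offset":[0,0,0],"turn":[0,0,10.3],"claw":120},
  {"offset":[0,0,0],"turn":[0,0,10.3],"claw":120},
  {"offset":[0,0,0],"turn":[0,0,10.3],"claw":120},
  {"offset":[0,0,0],"turn":[0,0,10.3],"claw":120},
  {"offset":[0,0,0],"turn":[0,0,10.3],"claw":120},
  {"offset":[0,0,0],"turn":[0,0,0],"claw":120},
  {"offset":[0,0,0],"turn":[0,0,0],"claw":120},
])

```text
clock: 9.9
position: [0.5027, 0.282, 0.2014]
ee_rot: [180.0, 0.1, 9.3]
wrist_force: [0.5, -0.7, 0.3]
grip_width: 0.046
gripper_force: 0.0
```

```bash
python3 - <<'E'
from h import *
d=snap('wrist','w5')
s=read_state();print(s['clock'],s['position'],s['ee_rot'],s['grip_width'],s['q'])
a=cv2.imread('pics/w4_raw.png');b=cv2.imread('pics/w5_raw.png')
e=np.load('pics/w4.npz');u,v=pix(e,[.577,.052,.06]).astype(int)
u=min(max(u,50),510);v=max(v,50)
cv2.imwrite('pics/m2.png',np.vstack([np.hstack([cv2.resize(a[v-50:v+50,u-50:u+50],(300,300),interpolation=2),np.zeros((300,260,3),np.uint8)]),b[0:290]]))
E
```

```text
9.95 [0.50290074 0.28206139 0.20173494] [1.79984827e+02 9.45988924e-02 9.22899079e+00] 0.045959060550685264 [ 1.81876732e+01  2.92016672e+01  9.13308506e+01 -2.97968415e-04
  5.95632899e+01  9.89588210e+01]
```

View pics/m2.png

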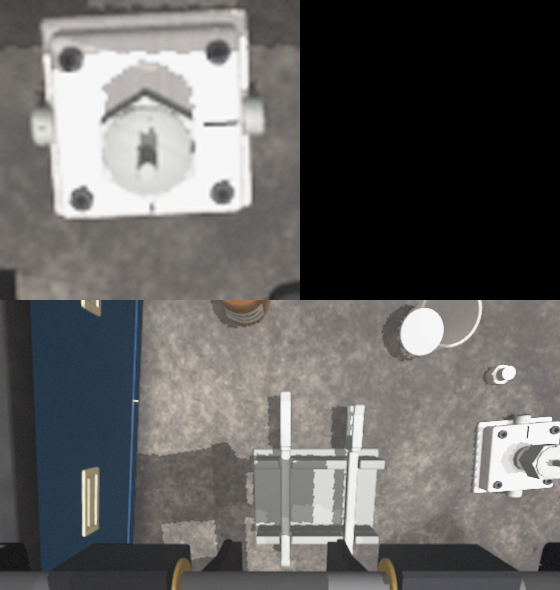

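```bash
python3 - <<'E'
from h import *
d=np.load('pics/w5.npz')
t=ray(d,285.5,264,.046)[:2];h=ray(d,285.5,93,.0618)[:2];m=ray(d,285.5,158,.046)[:2]
print(t,h,m,np.linalg.norm(h-t),np.degrees(np.arctan2(*(h-t)[::-1])))
u=(h-t)/np.linalg.norm(h-t);print('origin',t+.07*u,h-.1*u)
s=read_state();y=np.radians(s['ee_rot'][2]);p=np.array(s['position'][:2])
for g in (.015,.02):
  D=(t+.07*u+h-.1*u)/2+g*u-p; print(g,D@[np.cos(y),np.sin(y)],D@[np.sin(y),-np.cos(y)])
im=cv2.imread('pics/w5_raw.png')
# edges across spanner columns
g=cv2.cvtColor(im,6);
for r in (110,130,170,200,230,255): print(r,g[r,274:298])
E
```

```text
[0.43366458 0.26958687] [0.59426729 0.29602419] [0.53931729 0.28692881] 0.16276412922423064 9.347809817202387
origin [0.50273502 0.28095677] [0.49559523 0.27978147]
0.015 0.011041297463501371 0.0010401318786766999
0.02 0.016041286712063296 0.0010297629701215636
110 [ 94  94  96 100 101 104 172 236 245 245 245 246 246 246 246 244 210 138
 139 138 145 157 163 162]
130 [ 99  96  99  97  86  88 169 234 244 245 245 245 246 246 246 244 209 125
 135 137 135 134 135 136]
170 [134 131 133 133 131 133 121 125 150 158 155 153 152 151 143 129 121 125
 133 135 131 134 132 131]
200 [130 128 131 128 128 132 119 123 146 155 150 150 147 148 144 124 121 130
 130 129 131 128 128 131]
230 [ 90  90  90  90  93  90  90 118 148 161 171 168 170 166 153 121  95  87
  90  91  92  90  92  93]
255 [157 146 133 128 125 123 122 166 221 231 232 233 233 232 230 193 132 141
 136 132 132 131 133 130]
```

carry_out([
  {"offset":[12,1,30],"turn":[0,0,0],"claw":120},
  {"offset":[0,0,50],"turn":[0,0,0],"claw":120},
  {"offset":[0,0,40],"turn":[0,0,0],"claw":120},
  {"offset":[0,0,30],"turn":[0,0,0],"claw":120},
  {"offset":[0,0,13],"turn":[0,0,0],"claw":120},
  {"offset":[0,0,0],"turn":[0,0,0],"claw":255},
  {"offset":[0,0,0],"turn":[0,0,0],"claw":255},
  {"offset":[0,0,0],"turn":[0,0,0],"claw":255},
  {"offset":[0,0,0],"turn":[0,0,0],"claw":255},
  {"offset":[0,0,0],"turn":[0,0,0],"claw":255},
  {"offset":[0,0,0],"turn":[0,0,0],"claw":255},
  {"offset":[0,0,0],"turn":[0,0,0],"claw":255},
], newtons=30)

```text
clock: 11.45
position: [0.5157, 0.2833, 0.0403]
ee_rot: [-180.0, -0.1, 9.1]
wrist_force: [-1.0, -0.6, 4.7]
grip_width: 0.0087
gripper_force: 30.0
```

carry_out([
  {"offset":[0,0,-10],"turn":[0,0,0],"claw":255},
  {"offset":[0,0,-25],"turn":[0,0,0],"claw":255},
  {"offset":[0,0,-40],"turn":[0,0,0],"claw":255},
  {"offset":[0,0,-45],"turn":[0,0,0],"claw":255},
  {"offset":[-1.5,30,0],"turn":[0,0,0],"claw":255},
  {"offset":[-1.5,52,0],"turn":[0,0,0],"claw":255},
  {"offset":[-1.5,52,0],"turn":[0,0,0],"claw":255},
  {"offset":[-1.5,52,0],"turn":[0,0,0],"claw":255},
  {"offset":[-1.5,52,0],"turn":[0,0,0],"claw":255},
  {"offset":[-1.5,52,0],"turn":[0,0,0],"claw":255},
  {"offset":[-1.5,52,0],"turn":[0,0,0],"claw":255},
  {"offset":[-1.5,48,0],"turn":[0,0,0],"claw":255},
  {"offset":[0,26,0],"turn":[0,0,0],"claw":255},
  {"offset":[0,0,0],"turn":[0,0,0],"claw":255},
], newtons=40)

```text
clock: 13.2
position: [0.5697, -0.1316, 0.1596]
ee_rot: [180.0, -0.0, 8.9]
wrist_force: [-0.7, 0.4, -0.9]
grip_width: 0.0083
gripper_force: 40.0
```

carry_out([
  {"offset":[0,0,0],"turn":[0,0,-5],"claw":255},
  {"offset":[0,0,0],"turn":[0,0,-10],"claw":255},
  {"offset":[0,0,0],"turn":[0,0,-10],"claw":255},
  {"offset":[0,0,0],"turn":[0,0,-10],"claw":255},
  {"offset":[0,0,0],"turn":[0,0,-10],"claw":255},
  {"offset":[0,0,0],"turn":[0,0,-10],"claw":255},
  {"offset":[0,0,0],"turn":[0,0,-10],"claw":255},
  {"offset":[0,0,0],"turn":[0,0,-10],"claw":255},
  {"offset":[0,0,0],"turn":[0,0,-10],"claw":255},
  {"offset":[0,0,0],"turn":[0,0,-5],"claw":255},
  {"offset":[0,0,0],"turn":[-6,0,0],"claw":255},
  {"offset":[0,0,0],"turn":[-8,0,0],"claw":255},
  {"offset":[0,0,0],"turn":[-8,0,0],"claw":255},
  {"offset":[0,0,0],"turn":[-8,0,0],"claw":255},
  {"offset":[0,0,0],"turn":[-3,0,0],"claw":255},
  {"offset":[0,0,0],"turn":[0,0,0],"claw":255},
])

```text
clock: 15.2
position: [0.5694, -0.124, 0.1587]
ee_rot: [150.2, -0.8, 99.6]
wrist_force: [0.3, -0.2, -1.1]
grip_width: 0.0088
gripper_force: 40.0
```

```bash
python3 - <<'E'
from h import *
s=read_state();print(s)
snap('side','side3')
im=cv2.imread('pics/side3_raw.png')[110:290,200:440];cv2.imwrite('pics/s3.png',cv2.resize(im,None,fx=3.2,fy=3.2,interpolation=2))
E
```

```text
{'clock': 15.2, 'q': array([-33.59875839,  29.27696486, 112.40308629,  53.26940477,
        25.85694092, -89.30417964]), 'qd': array([ 0.57066213, -0.11552479, -2.37824693, -3.09207162,  0.13805815,
        2.70204472]), 'joint_efforts': array([ -0.31231759, -35.69378257,  -9.67187762,   1.10640384,
         0.05751682,  -0.26904669]), 'position': array([ 0.56936317, -0.12395079,  0.15872181]), 'ee_rot': array([150.20768227,  -0.83092155,  99.63999525]), 'wrist_force': array([ 0.33245526, -0.23927202, -1.11674682]), 'torque': array([-0.17130713,  0.45369747,  0.03300312]), 'gripper_force': 39.99880962073803, 'grip_width': 0.008835302440906767}
```

View pics/s3.png

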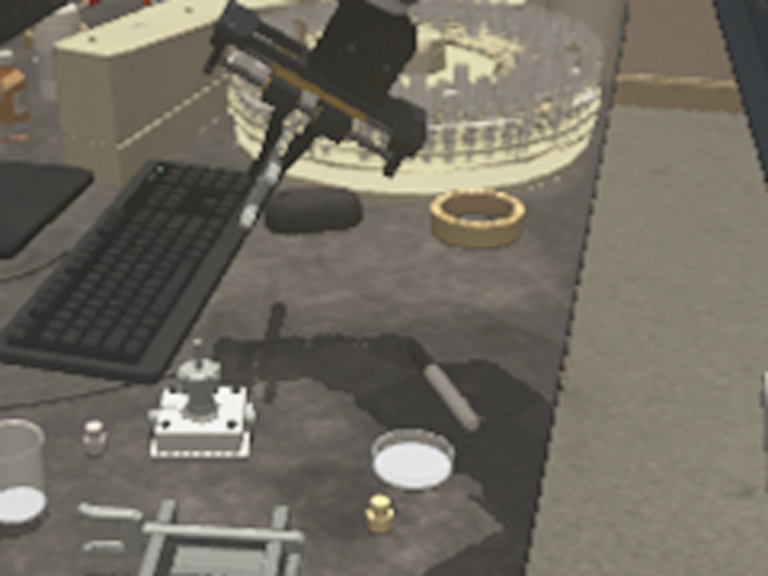

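carry_out([
  {"offset":[0,0,0],"turn":[0,0,0],"claw":255},
  {"offset":[0,-8,13],"turn":[0,0,0],"claw":255},
  {"offset":[0,-16,25],"turn":[0,0,0],"claw":255},
  {"offset":[0,-16,25],"turn":[0,0,0],"claw":255},
  {"offset":[0,-16,25],"turn":[0,0,0],"claw":255},
  {"offset":[0,-5,8],"turn":[0,0,0],"claw":255},
  {"offset":[0,0,0],"turn":[0,0,0],"claw":255},
])

```text
clock: 16.12
position: [0.566, -0.1249, 0.0449]
ee_rot: [150.1, -0.7, 99.7]
wrist_force: [0.1, -0.3, -1.0]
grip_width: 0.0085
gripper_force: 40.0
```

carry_out([
  {"offset":[0,-4.5,8],"turn":[0,0,0],"claw":255},
  {"offset":[0,-3.5,6],"turn":[0,0,0],"claw":255},
  {"offset":[0,0,0],"turn":[0,0,0],"claw":255},
])

```text
clock: 16.5
position: [0.5663, -0.125, 0.03]
ee_rot: [150.0, -0.6, 99.7]
wrist_force: [0.3, 0.2, 0.0]
grip_width: 0.0084
gripper_force: 40.0
```

carry_out([
  {"offset":[0,-1,1.7],"turn":[0,0,0],"claw":255},
  {"offset":[0,0,0],"turn":[0,0,0],"claw":255},
])

```text
clock: 16.75
position: [0.5659, -0.125, 0.0279]
ee_rot: [150.0, -0.6, 99.6]
wrist_force: [-0.1, -0.3, -1.6]
grip_width: 0.0086
gripper_force: 40.0
```

carry_out([
  {"offset":[0,-1,1.7],"turn":[0,0,0],"claw":255},
  {"offset":[0,0,0],"turn":[0,0,0],"claw":255},
])

```text
clock: 17.0
position: [0.5655, -0.1249, 0.0255]
ee_rot: [150.1, -0.7, 99.6]
wrist_force: [-0.1, -1.0, -0.8]
grip_width: 0.0086
gripper_force: 40.0
```

carry_out([
  {"offset":[0,-0.6,1],"turn":[0,0,0],"claw":255},
  {"offset":[0,0,0],"turn":[0,0,0],"claw":255},
])

```text
clock: 17.25
position: [0.5656, -0.125, 0.0244]
ee_rot: [150.1, -0.7, 99.6]
wrist_force: [-0.6, -0.6, -0.1]
grip_width: 0.0083
gripper_force: 40.0
```

carry_out([
  {"offset":[0,-0.6,1],"turn":[0,0,0],"claw":255},
  {"offset":[0,0,0],"turn":[0,0,0],"claw":255},
])

```text
clock: 17.5
position: [0.5657, -0.1251, 0.0236]
ee_rot: [150.0, -0.7, 99.6]
wrist_force: [-1.4, -1.0, 3.0]
grip_width: 0.0085
gripper_force: 40.0
```

carry_out([
  {"offset":[0,1,0],"turn":[0,0,0],"claw":222},
  {"offset":[0,1,0],"turn":[0,0,0],"claw":212},
  {"offset":[0,0.7,0],"turn":[0,0,0],"claw":210},
  {"offset":[0,0,0],"turn":[0,0,0],"claw":210},
])

```text
clock: 18.0
position: [0.5679, -0.1245, 0.0245]
ee_rot: [150.1, -0.7, 99.7]
wrist_force: [-0.3, 0.1, 0.4]
grip_width: 0.0153
gripper_force: 0.1
```

carry_out([
  {"offset":[0,-2.2,-1.3],"turn":[0,0,0],"claw":210},
  {"offset":[0,-2.2,-1.3],"turn":[0,0,0],"claw":210},
  {"offset":[0,-2.2,-1.3],"turn":[0,0,0],"claw":210},
  {"offset":[0,-2.2,-1.3],"turn":[0,0,0],"claw":210},
  {"offset":[0,0,0],"turn":[0,0,0],"claw":210},
])

```text
clock: 18.62
position: [0.5574, -0.1263, 0.0246]
ee_rot: [150.1, -0.7, 99.6]
wrist_force: [-0.8, 0.6, -0.3]
grip_width: 0.0153
gripper_force: 0.2
```

```bash
python3 - <<'E'
from h import *
snap('side','side4');snap('wrist','w6')
a=cv2.imread('pics/side4_raw.png');b=cv2.imread('pics/w6_raw.png')
d=np.load('pics/side4.npz');u,v=pix(d,[.56,-.12,.02]).astype(int);print(u,v)
cv2.imwrite('pics/s4.png',np.hstack([cv2.resize(a[v-45:v+45,u-45:u+45],(360,360),interpolation=2),cv2.resize(b,(440,330))[:,:].copy() if 0 else cv2.copyMakeBorder(cv2.resize(b,(440,330)),0,30,0,0,0)]))
E
```

```text
288 207
```

View pics/s4.png

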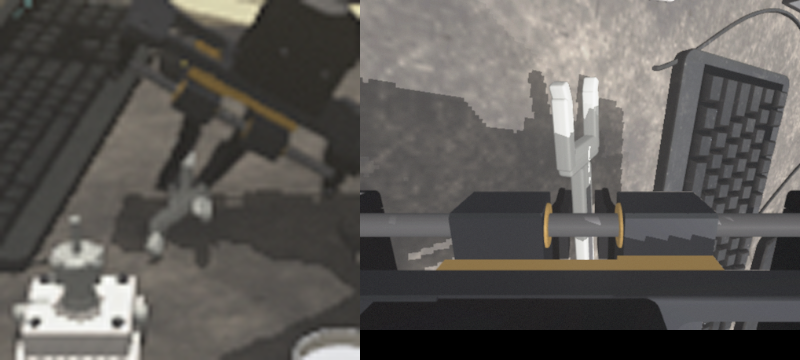

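carry_out([
  {"offset":[0,3,0],"turn":[0,0,0],"claw":193},
  {"offset":[0,3,0],"turn":[0,0,0],"claw":176},
  {"offset":[0,3,0],"turn":[0,0,0],"claw":159},
  {"offset":[0,3,0],"turn":[0,0,0],"claw":142},
  {"offset":[0,3,0],"turn":[0,0,0],"claw":125},
  {"offset":[0,0,0],"turn":[0,0,0],"claw":125},
])

```text
clock: 19.48
position: [0.5709, -0.1242, 0.0324]
ee_rot: [150.1, -0.6, 99.7]
wrist_force: [-0.9, 0.2, -0.8]
grip_width: 0.0432
gripper_force: 0.2
```

carry_out([
  {"offset":[0,-2.2,-1.3],"turn":[0,0,0],"claw":125},
  {"offset":[0,-2.2,-1.3],"turn":[0,0,0],"claw":125},
  {"offset":[0,-2.2,-1.3],"turn":[0,0,0],"claw":125},
  {"offset":[0,-2.2,-1.3],"turn":[0,0,0],"claw":125},
  {"offset":[0,-2.2,-1.3],"turn":[0,0,0],"claw":125},
  {"offset":[0,-2.2,-1.3],"turn":[0,0,0],"claw":125},
  {"offset":[0,-2.2,-1.3],"turn":[0,0,0],"claw":125},
  {"offset":[0,-2.2,-1.3],"turn":[0,0,0],"claw":125},
  {"offset":[0,-2.2,-1.3],"turn":[0,0,0],"claw":125},
  {"offset":[0,0,0],"turn":[0,0,0],"claw":125},
])

```text
clock: 20.72
position: [0.5477, -0.128, 0.0324]
ee_rot: [150.1, -0.7, 99.6]
wrist_force: [0.1, -0.4, 0.9]
grip_width: 0.0445
gripper_force: 0.0
```

```bash
cat >> h.py <<'E'
def ortho(d,im,x0,x1,y0,y1,z,res):
    xs=np.arange(x0,x1,res);ys=np.arange(y0,y1,res);X,Y=np.meshgrid(xs,ys,indexing='ij')
    P=np.stack([X,Y,np.full_like(X,z)],-1)@np.array(d['R']).T+np.array(d['t'])
    return cv2.remap(im,(d['fx']*P[...,0]/P[...,2]+d['cx']).astype(np.float32),(d['fy']*P[...,1]/P[...,2]+d['cy']).astype(np.float32),1)
def show(g):
    c=" .:-=+*#%@"
    for r in g[::-1]: print(''.join(c[min(9,int(v)//26)] for v in r[::-1]))
E
python3 - <<'E'
from h import *
d=snap('wrist','w7');snap('side','side5')
s=read_state();print(s['position'],s['ee_rot'],s['q'])
g=cv2.cvtColor(cv2.imread('pics/w7_raw.png'),6)
show(ortho(d,g,.50,.64,-.22,.0,.009,.003))
d=np.load('pics/side5.npz');g=cv2.cvtColor(cv2.imread('pics/side5_raw.png'),6)
print();show(ortho(d,g,.50,.64,-.22,.0,.009,.003))
E
```

```text
[ 0.54794054 -0.12807954  0.03244039] [150.07960009  -0.6640887   99.63537221] [ -35.6506112    44.9441247   118.0635574   101.79805185   21.67420171
 -143.68088305]
**:::::::::::::::::::::::::::::::::::::::::..-==---===--.......====.......
**::::::::::::::::::::::::::::::::::::::::::::::--=+===:.......====..:....
+++:::::::::::::::::::::::::::::::::::::::---+==--++==-:.......===-:::....
++*-:=:::::::::::::::::-=-=+==+++*****++**+****+-=+===-........===:.......
+****--+=++**+++**************++++++******+****:-=+===-.......:===:.:.....
******-*+*********************+*+++++******+**-:-=====-...::::====:.......
******--+****#**+***#*********+*++++*****++++=.:-=====-:::::::====:::..:..
*******-**##***+****#*************++*+*++**++..:-=====-:::::::===-:.:.....
++*****-=*#************+*++++++++++**++++*++:..:-=====-::::::-===::::.....
+******+-##**********+++++++++++++++*++++*+=...:--===--:::::+*===:::......
+***+*#*-##**********+++++++++++++++++++**:...:---====:..:+**+===::::...::
*++********+********+++++*++++++*+*+**+*+:...::---====:++*#**====::::.:..:
**++*+*#***++*******++++++++++++++
[... 5416 characters left out ...]
.........................
===----=====------+*###*+==-------::::::::::-----:::::....................
====-------------=++++=-:::----::::::::::::-----------::::................
=====------------==---:::::-::::::::::::::::------=--------::::...........
===------------------::::::::::::::::::::::::-----========------::::......
----------------------::::::::::::::::::::--:--------===========-----:::..
----------------------::::::::::::::::::::--:-----------==========----::..
-----------------------:::::::::::::::::::--::------------======--=--::...
-----------------------::::::::::::::::::::-::------------====------:::...
-----------------------::::::::::::::::::::::::---------------------:.....
```

carry_out([
  {"offset":[0,-2.2,-1.3],"turn":[0,0,0],"claw":125},
  {"offset":[0,-2.2,-1.3],"turn":[0,0,0],"claw":125},
  {"offset":[0,-2.2,-1.3],"turn":[0,0,0],"claw":125},
  {"offset":[0,-4.3,-2.5],"turn":[0,0,0],"claw":125},
  {"offset":[0,-4.3,-2.5],"turn":[0,0,0],"claw":125},
  {"offset":[0,0,-15],"turn":[0,0,0],"claw":125},
  {"offset":[0,0,-40],"turn":[0,0,0],"claw":125},
  {"offset":[0,0,-50],"turn":[0,0,0],"claw":125},
  {"offset":[0,20,-40],"turn":[5,0,0],"claw":125},
  {"offset":[0,40,0],"turn":[10,0,0],"claw":125},
  {"offset":[0,40,0],"turn":[10,0,0],"claw":125},
  {"offset":[0,0,0],"turn":[5,0,0],"claw":125},
  {"offset":[0,0,0],"turn":[0,0,0],"claw":125},
  {"offset":[0,0,0],"turn":[0,0,0],"claw":125},
])

```text
clock: 22.58
position: [0.5133, -0.1195, 0.1555]
ee_rot: [162.8, -4.2, 102.3]
wrist_force: [-1.7, -0.1, -0.4]
grip_width: 0.0444
gripper_force: 0.0
```

```bash
python3 - <<'E'
from h import *
d=snap('wrist','w8')
s=read_state();print(s['position'],s['ee_rot'],s['q'])
g=cv2.cvtColor(cv2.imread('pics/w8_raw.png'),6)
show(ortho(d,g,.49,.62,-.25,.0,.009,.003))
E
```

```text
[ 0.51310303 -0.11961932  0.15541733] [162.80925463  -4.18782676 102.28957954] [-33.84374366  27.25658925 110.49142218  26.41616111  35.98844962
 -66.16934583]
++++++=-++*+++=+++++++==+===+=============+=............:-==++++=--++++++++**+-----:
=++++++-++++++++++++================+=======-...........:-==+++*=--++*+++***++-----:
=++=+*+=-+++++++++++=====================++==:.........::-==++++---*+++++++*++-----:
=+++=+++-+++++++++++======================++=:.....--==+:-==+=-=---+++++++++*+-----:
+==+++++:+===++++++==================++===+==:-==+++=+++:-===-=----=++++*+++++-----:
=+=+++++++===++=+++=================+++=====+=++++++++++:-===------+++++**++++-----:
++=++=+++===+++===++==============+++++=====+++=+*+++++=:-==-------+**+*+++=++-----:
++=++=++++===+=+==++=+===========++++=====+++++=+++=+++=:-----=----+*+++++++=+-----:
+++=+=++++==++======++=======+===++++=====+++++=++===++=:-----==---+*+++++++++-----.
+++++=++++++++==++==++++====++====+=========+++===+=++++-:-----=---+++++++++*+-----:
++++++++++++++++++++++++==========+=========+++++=++++++-----------+++++++++++-----.
++==+
[... 2099 characters left out ...]
----:.::...:..-----.
+=+++++====----------------:------:-============..........::--------:.:::.:...-----.
++==+====+=----------------==---=---============..........::--------::........:----.
=+=+========---------=-==+===---=--:============-.........::--------:.........-----.
=+++====+===------====+====--------:================:......::-------:.........-----.
++++========-=-----===-----------=::-=================:....::-------:.........:----.
=+++++========-------------------=---======--==========-...::-------:.........:----.
====+++========-----:----------:-+=-:==-===---===========..::-------:.........:----.
=======+=======-------------------=-:======---============:::-------:.........:----.
```

```bash
cat >> h.py <<'E'
from scipy.spatial.transform import Rotation as Ro
def rel(p,yaw):
    s=read_state();R0=Ro.from_euler('xyz',s['ee_rot'],degrees=True);R1=Ro.from_euler('xyz',[180,0,yaw],degrees=True)
    print('now',s['clock'],np.round(s['position'],4),np.round(s['ee_rot'],1),'q6',s['q'][5].round(1));print('rotvec',(R0.inv()*R1).as_rotvec(degrees=True).round(2))
    D=(np.array(p)-s['position'])*1000
    print('off cur frame',R0.inv().apply(D).round(1),'off in target frame',R1.inv().apply(D).round(1))
E
python3 -c "
from h import *
rel([.566,-.154,.12],104.5)"
```

```text
now 22.625 [ 0.5131 -0.1196  0.1554] [162.8  -4.2 102.3] q6 -66.2
rotvec [17.26 -3.82 -2.82]
off cur frame [-47.3  32.9  43.7] off in target frame [-46.5  42.6  35.4]
```

carry_out([
  {"offset":[0,0,0],"turn":[5,-1.1,-0.8],"claw":100},
  {"offset":[0,0,0],"turn":[5,-1.1,-0.8],"claw":100},
  {"offset":[0,0,0],"turn":[5,-1.1,-0.8],"claw":100},
  {"offset":[0,0,0],"turn":[2.2,-0.5,-0.4],"claw":100},
  {"offset":[0,0,0],"turn":[0,0,0],"claw":100},
  {"offset":[-20,20,10],"turn":[0,0,0],"claw":100},
  {"offset":[-26,22,25],"turn":[0,0,0],"claw":100},
  {"offset":[0,0,0],"turn":[0,0,0],"claw":100},
  {"offset":[0,0,0],"turn":[0,0,0],"claw":100},
])

```text
clock: 23.75
position: [0.565, -0.1539, 0.1207]
ee_rot: [-180.0, -0.0, 104.5]
wrist_force: [-0.8, 0.8, 0.5]
grip_width: 0.0528
gripper_force: 0.0
```

```bash
python3 - <<'E'
from h import *
d=snap('wrist','w9')
rel([.566,-.154,.019],104.5)
g=cv2.cvtColor(cv2.imread('pics/w9_raw.png'),6)
show(ortho(d,g,.51,.60,-.23,-.03,.009,.0025))
E
```

```text
now 23.8 [ 0.5652 -0.1538  0.1212] [180.   -0.  104.5] q6 -40.7
rotvec [ 0.03 -0.01 -0.02]
off cur frame [ -0.4   0.7 102.2] off in target frame [ -0.4   0.7 102.2]
--==--=+++++===--=----==---====------------=+***++**++++++++*++**+*+---========-
=========+++=====----===----=-----------===+++**++******+********++*----========
======-====++====-----=-----==----------=****++*****#***+*++++****+*=---========
=================--------------------=---=**+**+***********+++*****++---========
====-============--------------------==-=-++++*++****+*****++******+*----=======
====-===========--------------------==+-=-**+++++*++*+**++++++***#%@@=-=-=======
==============-=-----------=-=---==-==*---=++++***++******+*+#%@@@@@@*---=======
=============--------------===---==-==*+=-=++++++**++**+**%@@@@@@@@@@%---=======
=============--------------==------=--++=-=+++++++++++#%@@@@@%*@@@@@@@---=======
=============--=------------=------=--=+=--=++++++#%@@@@@%*****@@@@@@@=--=======
=-=============-----------------=--=---+=--=++*%@@@@@%#********%@@@@@@*---======
---=======--======+*###+--------==--===+=-=+
[... 1280 characters left out ...]
------------===-------+******+**++**=::::::::::----=
==============-=*#%#####**=----------------===--=-=*****+******+:::::::::::----=
=-==========+##%%%%###**=---------------=--===-----*****+*****++::::::::::.:---=
+=========*%%%%%%%#*+=---------------------==------*****+******+::::::::::::----
+++=-====#%#%%%#*=-------------------------------=-+*****+**+**=......:::.::----
+++++===+%#+*==-----------------------------------==**********+=........:.:::---
++++++=+-*===-------------------------------------==********+***=:..........:---
**+++++*+=----------------------------------------=-+*******+****+*+-:......:--=
+++++++++++-=--------------------------------------=+**+***+*********+=:.....---
```

carry_out([
  {"offset":[0,0.3,30],"turn":[0,0,0],"claw":100},
  {"offset":[0,0,40],"turn":[0,0,0],"claw":100},
  {"offset":[0,0,20],"turn":[0,0,0],"claw":120},
  {"offset":[0,0,8],"turn":[0,0,0],"claw":140},
  {"offset":[0,0,4],"turn":[0,0,0],"claw":160},
  {"offset":[0,0,0],"turn":[0,0,0],"claw":180},
  {"offset":[0,0,0],"turn":[0,0,0],"claw":255},
  {"offset":[0,0,0],"turn":[0,0,0],"claw":255},
  {"offset":[0,0,0],"turn":[0,0,0],"claw":255},
  {"offset":[0,0,0],"turn":[0,0,0],"claw":255},
], newtons=45)

```text
clock: 25.05
position: [0.5676, -0.1545, 0.0199]
ee_rot: [179.9, 0.1, 104.5]
wrist_force: [-0.9, 0.5, 6.4]
grip_width: 0.0149
gripper_force: 45.0
```

```bash
python3 -c "
from h import *
rel([.566,-.154,.019],104.5)"
```

```text
now 25.05 [ 0.5676 -0.1545  0.0199] [1.799e+02 1.000e-01 1.045e+02] q6 -40.6
rotvec [0.15 0.14 0.02]
off cur frame [ 0.9 -1.4  0.9] off in target frame [ 0.9 -1.4  0.9]
```

carry_out([
  {"offset":[0,0,-5],"turn":[0,0,0],"claw":255},
  {"offset":[0,0,-15],"turn":[0,0,0],"claw":255},
  {"offset":[0,0,-20],"turn":[0,0,0],"claw":255},
  {"offset":[0,0,-5.5],"turn":[0,0,3.5],"claw":255},
  {"offset":[28,24,0],"turn":[0,0,0],"claw":255},
  {"offset":[28,25,0],"turn":[0,0,0],"claw":255},
  {"offset":[0,0,0],"turn":[0,0,0],"claw":255},
  {"offset":[0,0,0],"turn":[0,0,0],"claw":255},
])

```text
clock: 26.05
position: [0.6041, -0.09, 0.065]
ee_rot: [179.9, 0.1, 101.0]
wrist_force: [-0.4, 0.3, -0.6]
grip_width: 0.0152
gripper_force: 45.0
```

```bash
python3 - <<'E'
from h import *
d=snap('wrist','w10')
rel([.577+.0277,.052-.1424,.0654],101)
g=cv2.cvtColor(cv2.imread('pics/w10_raw.png'),6)
# rectified in tool-aligned axes at z=.0545
s=read_state();y=np.radians(101);p=s['position']
a=np.arange(60,175,2)/1000;b=np.arange(-40,40.1,1)/1000
A,B=np.meshgrid(a,b,indexing='ij')
X=p[0]+A*np.cos(y)+B*np.sin(y);Y=p[1]+A*np.sin(y)-B*np.cos(y)
P=np.stack([X,Y,np.full_like(X,.0545)],-1)@np.array(d['R']).T+np.array(d['t'])
o=cv2.remap(g,(d['fx']*P[...,0]/P[...,2]+d['cx']).astype(np.float32),(d['fy']*P[...,1]/P[...,2]+d['cy']).astype(np.float32),1)
c=" .:-=+*#%@"
for i,r in list(enumerate(o))[::-1]: print('%4d '%(a[i]*1000)+''.join(c[min(9,int(v)//26)] for v in r))
E
```

```text
now 26.1 [ 0.604  -0.0905  0.0649] [1.799e+02 1.000e-01 1.010e+02] q6 -29.9
rotvec [ 0.07  0.1  -0.  ]
off cur frame [-0.1  0.7 -0.5] off in target frame [-0.1  0.7 -0.5]
 174                                                                                  
 172                                                                                  
 170                                                                                  
 168                                                                                  
 166                                                                                  
 164                                                                                  
 162                                                                                  
 160                                                                                  
 158                                                                                  
 156                                                                                  
 154                                                       
[... 3416 characters left out ...]
*=:-
  74 ============++=*%%%%%%%%%%%%%%%%%%%%%%%%%%%%%%%%%%%%%%%%%%%%%%+=======+****+::===
  72 ==============+*#%%@@@%%%%%%%%%%%%%%%%%%%%%%%%%%%%%%%%%%@@@%%%===++==+###*+:-====
  70 ===============+#%%@@@%%%%%%%%%%%%%%%%%%%%%%%%%%%%%%%%%%@@@%%%============--=====
  68 ===============+######%%%%%%%%%%%%%%%%%%%%%%%%%%%%%%%%%%@@@%%%=--======**+:=+====
  66 ---=============+*######%%%%%%%%%%%%%%%%%%%%%%%%%%%%%%%%%%%%*==========++::======
  64 =-===============*#########%%%%%%%%%%%%%%%%%%%%%%%%%%%%%%%%%*===========-:-======
  62 =--===============+++++++++++++++************++++++++++++++++++++=======-:-======
  60 ===============================+###%%%%%%%%%%%+==============++++++=====-:=======
```

carry_out([
  {"offset":[5,1.9,-0.5],"turn":[0,0,0],"claw":255},
  {"offset":[5,0,0],"turn":[0,0,0],"claw":255},
  {"offset":[5,0,0],"turn":[0,0,0],"claw":255},
  {"offset":[5,0,0],"turn":[0,0,0],"claw":255},
  {"offset":[5,0,0],"turn":[0,0,0],"claw":255},
  {"offset":[0,0,0],"turn":[0,0,0],"claw":255},
])

```text
clock: 26.85
position: [0.6014, -0.0644, 0.0651]
ee_rot: [179.9, 0.1, 101.1]
wrist_force: [0.2, -0.0, -1.5]
grip_width: 0.0154
gripper_force: 45.0
```

carry_out([
  {"offset":[5,0,0],"turn":[0,0,0],"claw":255},
  {"offset":[5,0,0],"turn":[0,0,0],"claw":255},
  {"offset":[5,0,0],"turn":[0,0,0],"claw":255},
  {"offset":[0,0,0],"turn":[0,0,0],"claw":255},
])

```text
clock: 27.35
position: [0.5984, -0.0497, 0.0651]
ee_rot: [179.9, 0.1, 101.1]
wrist_force: [0.8, -0.3, -1.4]
grip_width: 0.0155
gripper_force: 45.0
```

carry_out([
  {"offset":[4,0,0],"turn":[0,0,0],"claw":255},
  {"offset":[4,0,0],"turn":[0,0,0],"claw":255},
  {"offset":[0,0,0],"turn":[0,0,0],"claw":255},
])

```text
clock: 27.72
position: [0.5968, -0.042, 0.065]
ee_rot: [179.9, 0.1, 101.0]
wrist_force: [-0.4, -0.7, -1.3]
grip_width: 0.0153
gripper_force: 45.0
```

carry_out([
  {"offset":[2,0,0],"turn":[0,0,0],"claw":255},
  {"offset":[0,0,0],"turn":[0,0,0],"claw":255},
])

```text
clock: 27.98
position: [0.5966, -0.0404, 0.0651]
ee_rot: [179.9, 0.1, 101.0]
wrist_force: [-1.5, 0.3, -2.0]
grip_width: 0.0152
gripper_force: 45.0
```

carry_out([
  {"offset":[1.5,0,0],"turn":[0,0,0],"claw":255},
  {"offset":[0,0,0],"turn":[0,0,0],"claw":255},
])

```text
clock: 28.22
position: [0.5964, -0.039, 0.0651]
ee_rot: [179.9, 0.1, 101.0]
wrist_force: [-1.4, -0.2, -0.7]
grip_width: 0.0154
gripper_force: 45.0
```

```bash
python3 - <<'E'
from h import *
d=snap('wrist','w11');s=read_state();print(s['torque'],s['wrist_force'])
g=cv2.cvtColor(cv2.imread('pics/w11_raw.png'),6)
y=np.radians(101);p=s['position']
a=np.arange(60,125,2)/1000;b=np.arange(-40,40.1,1)/1000
A,B=np.meshgrid(a,b,indexing='ij')
X=p[0]+A*np.cos(y)+B*np.sin(y);Y=p[1]+A*np.sin(y)-B*np.cos(y)
P=np.stack([X,Y,np.full_like(X,.0545)],-1)@np.array(d['R']).T+np.array(d['t'])
o=cv2.remap(g,(d['fx']*P[...,0]/P[...,2]+d['cx']).astype(np.float32),(d['fy']*P[...,1]/P[...,2]+d['cy']).astype(np.float32),1)
c=" .:-=+*#%@"
for i,r in list(enumerate(o))[::-1]: print('%4d '%(a[i]*1000)+''.join(c[min(9,int(v)//26)] for v in r))
E
```

```text
[-0.25531542  0.15501101  0.12949399] [-0.97129902 -0.12271422 -1.63731158]
 124                                                                                  
 122 ---==+++===++++++++=-=========---=========----=-=-=========----=+*+++++++++++++++
 120 --=++++++++++++++++++========================================-=====+++++*+++++++*
 118 -==++++++++++++**++***++==================================++*===--==-==++++++++++
 116 =+++++++++++++********#%@%%%%%%%%@@%@@@@@@@@@@@@@@@@@@@@@#%@@@@%=-=====++++++++++
 114 ++++++++#@@@@@@@@@@@@@@@@@@@@@@@@@@@@@@@@@@@@@@@@@@@@@*=---=+@@%+==========++++++
 112 *+++++++%@@@%*++**@@@@@@@@@@@@@@@@@@@@@@@@@@@@@@@@@@@%==----=%@%+============++**
 110 *+++++++#@@@*=*@@@%@@@@@@@@@@@@@@@%%%%%@@@@@@@@@@@@@@@*=+####%@%*===============*
 108 +****+++#@@@*#@@@@%*@@@@@@@@@@@%%#########%@@@@@@@@@@@@##%#%#*@%#================
 106 ++++++++#@@@@@@@%%%##@@@@@@@%################%%@@@@@@@%#%%%#*@@%#========-=======
 104 +++++++**@@@@@@@##%%##@@@%#####%%%%%%%%#%%######%%%@@%*%%%##%@@%%====-===========
 102 ++++++++*@@@@@@@%%%%%#%%%########%%%%%%%%%#######%%%@+#%%%%%#%
[... 1146 characters left out ...]
***+
  74 ------==--*%@@%###%%%%%%%%%%%%%%%%%%%%%%%%%%%%%%%%%%%%%%%%%%##@@@%*==++++**++*+++
  72 ----------*%@@%###%%%%%%%%%%%%%%%%%%%%%%%%%%%%%%%%%%%%%%%%%%#++@@%#==++++**++++++
  70 ----------+%@@####%%%%%%%%%%%%%%%%%%%%%%%%%%%%%%%%%%%%%%%%%%#+=#@%#-=++++++++++++
  68 ----------=#%%=###%%%%%%%%%%%%%%%%%%%%%%%%%%%%%%%%%%%%%%%%%%#*+@@%#--=+**++++++++
  66 -----------#%%+**#%%%%%%%%%%%%%%%%%%%%%%%%%%%%%%%%%%%%%%%%#**%@@@%%-----==++++--=
  64 -----------#%%%%*#%%%%%%%%%%%%%%%%%%%%%%%%%%%%%%%%%%%%%%%%#*##%%%@%--------------
  62 -----------#####*+++**********************************#####%%%%###+--------------
  60 -----------*%%%%%%%%%%#####*****#############*===--------------------------------
```

carry_out([
  {"offset":[0.05,-3.26,0],"turn":[0,0,2],"claw":255},
  {"offset":[0.05,-3.26,0],"turn":[0,0,2],"claw":255},
  {"offset":[0,0,0],"turn":[0,0,0],"claw":255},
], newtons=55)

```text
clock: 28.65
position: [0.5897, -0.04, 0.0651]
ee_rot: [179.9, 0.1, 97.0]
wrist_force: [-1.1, 0.1, -1.3]
grip_width: 0.0149
gripper_force: 55.0
```

carry_out([
  {"offset":[0,-1.63,0],"turn":[0,0,1],"claw":255},
  {"offset":[0,0,0],"turn":[0,0,0],"claw":255},
])

```text
clock: 28.9
position: [0.5883, -0.0403, 0.0651]
ee_rot: [179.9, 0.1, 96.0]
wrist_force: [-1.7, -0.3, -0.1]
grip_width: 0.0148
gripper_force: 55.0
```

carry_out([
  {"offset":[0,-1.63,0],"turn":[0,0,1],"claw":255},
  {"offset":[0,0,0],"turn":[0,0,0],"claw":255},
])

```text
clock: 29.15
position: [0.5869, -0.0405, 0.0651]
ee_rot: [179.9, 0.1, 95.0]
wrist_force: [-1.8, -0.8, -1.3]
grip_width: 0.0148
gripper_force: 55.1
```

```bash
cat >> h.py <<'E'
def tq(c=(.577,.052)):
    s=read_state();p=s['position'];F=s['wrist_force'];r=np.array(p[:2])-c
    print('clk',s['clock'],'yaw',s['ee_rot'][2].round(2),'posang',np.degrees(np.arctan2(r[1],r[0])).round(2),'r',np.hypot(*r).round(4),'F',np.round(F,1),'T',np.round(s['torque'],2),'M',np.round(r[0]*F[1]-r[1]*F[0]+s['torque'][2],2))
E
python3 -c "
from h import *
tq()"
```

```text
clk 29.15 yaw 95.01 posang -83.91 r 0.093 F [-1.8 -0.8 -1.3] T [-0.24  0.21  0.23] M 0.06
```

carry_out([
  {"offset":[0,-1.63,0],"turn":[0,0,1],"claw":255},
  {"offset":[0,0,0],"turn":[0,0,0],"claw":255},
])

```text
clock: 29.4
position: [0.5854, -0.0405, 0.0652]
ee_rot: [179.9, 0.1, 94.0]
wrist_force: [-1.0, 0.2, -2.1]
grip_width: 0.0148
gripper_force: 55.1
```

```bash
python3 -c "
from h import *
tq()"
```

```text
clk 29.4 yaw 94.0 posang -84.83 r 0.0929 F [-1.   0.2 -2.1] T [-0.18  0.16  0.2 ] M 0.11
```

carry_out([
  {"offset":[0,-1.63,0],"turn":[0,0,1],"claw":255},
  {"offset":[0,0,0],"turn":[0,0,0],"claw":255},
])

```text
clock: 29.65
position: [0.5838, -0.0406, 0.0652]
ee_rot: [179.8, 0.1, 93.0]
wrist_force: [-0.9, 0.3, -0.7]
grip_width: 0.0153
gripper_force: 55.1
```

```bash
python3 -c "
from h import *
tq()"
```

```text
clk 29.65 yaw 92.99 posang -85.79 r 0.0929 F [-0.9  0.3 -0.7] T [-0.12  0.02  0.24] M 0.16
```

carry_out([
  {"offset":[0,-1.63,0],"turn":[0,0,1],"claw":255},
  {"offset":[0,0,0],"turn":[0,0,0],"claw":255},
])

```text
clock: 29.9
position: [0.5823, -0.0406, 0.0652]
ee_rot: [179.8, 0.1, 92.0]
wrist_force: [1.6, 1.4, -0.7]
grip_width: 0.0151
gripper_force: 55.1
```

```bash
python3 -c "
from h import *
tq()"
```

```text
clk 29.9 yaw 91.99 posang -86.73 r 0.0928 F [ 1.6  1.4 -0.7] T [-0.08 -0.13  0.21] M 0.36
```

carry_out([
  {"offset":[0,-0.81,0],"turn":[0,0,0.5],"claw":255},
  {"offset":[0,0,0],"turn":[0,0,0],"claw":255},
])

```text
clock: 30.15
position: [0.5815, -0.0407, 0.0652]
ee_rot: [179.8, 0.1, 91.5]
wrist_force: [1.7, 1.7, -1.2]
grip_width: 0.015
gripper_force: 55.1
```

```bash
python3 -c "
from h import *
tq()"
```

```text
clk 30.15 yaw 91.5 posang -87.19 r 0.0928 F [ 1.7  1.7 -1.2] T [ 0.06 -0.24  0.28] M 0.44
```

carry_out([
  {"offset":[0,-0.81,0],"turn":[0,0,0.5],"claw":255},
  {"offset":[0,0,0],"turn":[0,0,0],"claw":255},
])

```text
clock: 30.4
position: [0.5806, -0.0407, 0.0652]
ee_rot: [179.8, 0.1, 91.0]
wrist_force: [3.2, 1.7, -1.2]
grip_width: 0.0148
gripper_force: 55.1
```

```bash
python3 -c "
from h import *
tq()"
```

```text
clk 30.4 yaw 90.99 posang -87.75 r 0.0928 F [ 3.2  1.7 -1.2] T [ 0.15 -0.34  0.33] M 0.64
```

carry_out([
  {"offset":[0,-0.81,0],"turn":[0,0,0.5],"claw":255},
  {"offset":[0,0,0],"turn":[0,0,0],"claw":255},
])

```text
clock: 30.65
position: [0.5799, -0.0408, 0.0652]
ee_rot: [179.8, 0.1, 90.5]
wrist_force: [2.3, 2.2, -1.1]
grip_width: 0.0149
gripper_force: 55.1
```

```bash
python3 -c "
from h import *
tq()"
```

```text
clk 30.65 yaw 90.5 posang -88.21 r 0.0929 F [ 2.3  2.2 -1.1] T [ 0.2  -0.42  0.26] M 0.48
```

carry_out([
  {"offset":[0,-1.63,0],"turn":[0,0,1],"claw":255},
  {"offset":[0,0,0],"turn":[0,0,0],"claw":255},
])

```text
clock: 30.9
position: [0.5781, -0.0409, 0.0652]
ee_rot: [179.9, 0.1, 89.5]
wrist_force: [4.4, 2.7, -0.8]
grip_width: 0.0152
gripper_force: 55.1
```

```bash
python3 -c "
from h import *
tq()"
```

```text
clk 30.9 yaw 89.48 posang -89.34 r 0.0929 F [ 4.4  2.7 -0.8] T [ 0.21 -0.51  0.21] M 0.62
```

carry_out([
  {"offset":[0,-1.63,0],"turn":[0,0,1],"claw":255},
  {"offset":[0,0,0],"turn":[0,0,0],"claw":255},
])

```text
clock: 31.15
position: [0.5764, -0.0409, 0.0652]
ee_rot: [179.9, 0.1, 88.5]
wrist_force: [3.3, 1.4, -1.3]
grip_width: 0.0146
gripper_force: 55.1
```

```bash
python3 -c "
from h import *
tq()"
```

```text
clk 31.15 yaw 88.49 posang -90.35 r 0.0929 F [ 3.3  1.4 -1.3] T [ 0.2  -0.58  0.27] M 0.58
```

carry_out([
  {"offset":[0,-1.63,0],"turn":[0,0,1],"claw":255},
  {"offset":[0,0,0],"turn":[0,0,0],"claw":255},
])

```text
clock: 31.4
position: [0.5747, -0.0408, 0.0651]
ee_rot: [179.9, 0.1, 87.5]
wrist_force: [4.3, 2.2, -0.5]
grip_width: 0.0148
gripper_force: 55.1
```

```bash
python3 -c "
from h import *
tq()"
```

```text
clk 31.4 yaw 87.49 posang -91.41 r 0.0928 F [ 4.3  2.2 -0.5] T [ 0.21 -0.62  0.22] M 0.61
```

carry_out([
  {"offset":[0,-1.63,0],"turn":[0,0,1],"claw":255},
  {"offset":[0,0,0],"turn":[0,0,0],"claw":255},
])

```text
clock: 31.65
position: [0.5731, -0.0408, 0.0651]
ee_rot: [179.9, 0.1, 86.5]
wrist_force: [3.3, 1.6, -0.4]
grip_width: 0.0149
gripper_force: 55.1
```

```bash
python3 -c "
from h import *
tq();snap('wrist','w12')"
```

```text
clk 31.65 yaw 86.49 posang -92.44 r 0.0928 F [ 3.3  1.6 -0.4] T [ 0.18 -0.66  0.24] M 0.54
```

```bash
cat >> h.py <<'E'
def hexfit(f,c=(.577,.052),yaw=None,z=.058,R=15.0,half=25,res=.25,excl=True,verbose=True):
    d=np.load('pics/%s.npz'%f);g=cv2.cvtColor(cv2.imread('pics/%s_raw.png'%f),6)
    y=np.radians(yaw);n=int(2*half/res)+1;a=(np.arange(n)*res-half)/1000
    A,B=np.meshgrid(a,a,indexing='ij')
    X=c[0]+A*np.cos(y)-B*np.sin(y);Y=c[1]+A*np.sin(y)+B*np.cos(y)
    P=np.stack([X,Y,np.full_like(X,z)],-1)@np.array(d['R']).T+np.array(d['t'])
    o=cv2.remap(g,(d['fx']*P[...,0]/P[...,2]+d['cx']).astype(np.float32),(d['fy']*P[...,1]/P[...,2]+d['cy']).astype(np.float32),2).astype(np.float32)
    o=cv2.GaussianBlur(o,(0,0),1/res*.6);gb=cv2.Sobel(o,5,1,0);ga=cv2.Sobel(o,5,0,1)
    best=[];t=np.linspace(-7,7,29)
    for th in np.arange(-30,30,.5):
        E=[]
        for k in range(6):
            an=th+60*k;an2=(an+180)%360-180
            if excl and min(abs(abs(an2)-90),99)<30: continue
            r=np.radians(an);E.append((r,R*np.cos(r)-t*np.sin(r),R*np.sin(r)+t*np.cos(r)))
        for da in np.arange(-4,4.1,.5):
            for db in np.arange(-4,4.1,.5):
                sc=[]
                for r,pa,pb in E:
                    i=((pa+da+half)/res).astype(int);j=((pb+db+half)/res).astype(int)
                    sc.append(abs((ga[i,j]*np.cos(r)+gb[i,j]*np.sin(r)).mean()))
                best.append((np.mean(np.sqrt(sc)),th,da,db))
    best.sort(reverse=True);out=[best[0]]
    for b in best[1:]:
        if all(min(abs(b[1]-q[1]),60-abs(b[1]-q[1]))>4 for q in out): out.append(b)
        if len(out)==3: break
    print(f,[tuple(np.round(q,2)) for q in out],'=> flat normal abs',np.round((out[0][1]+yaw)%60,1))
E
python3 - <<'E'
from h import *
hexfit('w4',yaw=11,excl=False)
hexfit('w2',yaw=35,excl=False)
hexfit('w11',yaw=101); hexfit('w12',yaw=86.5)
E
```

```text
w4 [(np.float64(6.74), np.float64(3.5), np.float64(-1.5), np.float64(0.5)), (np.float64(6.55), np.float64(-1.0), np.float64(-1.5), np.float64(0.5)), (np.float64(6.42), np.float64(8.0), np.float64(-1.5), np.float64(0.5))] => flat normal abs 14.5
w2 [(np.float64(7.69), np.float64(0.5), np.float64(-1.0), np.float64(1.5)), (np.float64(7.46), np.float64(5.0), np.float64(-1.0), np.float64(1.5)), (np.float64(7.06), np.float64(-4.0), np.float64(-1.0), np.float64(1.5))] => flat normal abs 35.5
w11 [(np.float64(5.85), np.float64(-28.0), np.float64(0.0), np.float64(1.5)), (np.float64(5.54), np.float64(-23.5), np.float64(-0.5), np.float64(1.5)), (np.float64(5.32), np.float64(27.5), np.float64(-0.5), np.float64(1.5))] => flat normal abs 13.0
w12 [(np.float64(6.09), np.float64(-19.0), np.float64(-0.5), np.float64(2.0)), (np.float64(5.78), np.float64(-23.5), np.float64(-0.5), np.float64(2.5)), (np.float64(5.77), np.float64(-14.5), np.float64(-0.5), np.float64(2.0))] => flat normal abs 7.5
```

carry_out([
  {"offset":[0.22,-8.14,0],"turn":[0,0,5],"claw":255},
  {"offset":[0.22,-8.14,0],"turn":[0,0,5],"claw":255},
  {"offset":[0.22,-8.14,0],"turn":[0,0,5],"claw":255},
  {"offset":[0.22,-8.14,0],"turn":[0,0,5],"claw":255},
  {"offset":[0.22,-8.14,0],"turn":[0,0,5],"claw":255},
  {"offset":[0.22,-8.14,0],"turn":[0,0,5],"claw":255},
  {"offset":[0.22,-8.14,0],"turn":[0,0,5],"claw":255},
  {"offset":[0.22,-8.14,0],"turn":[0,0,5],"claw":255},
  {"offset":[0,0,0],"turn":[0,0,0],"claw":255},
])

```text
clock: 32.83
position: [0.5142, -0.0165, 0.0651]
ee_rot: [179.8, -0.0, 46.6]
wrist_force: [3.0, 0.6, -1.2]
grip_width: 0.0149
gripper_force: 55.0
```

```bash
python3 -c "
from h import *
tq();snap('wrist','w13');hexfit('w13',yaw=46.5)"
```

```text
clk 32.825 yaw 46.59 posang -132.51 r 0.0929 F [ 3.   0.6 -1.2] T [-0.11 -0.48  0.16] M 0.32
w13 [(np.float64(5.16), np.float64(-22.0), np.float64(-1.5), np.float64(2.0)), (np.float64(5.02), np.float64(-2.0), np.float64(-2.0), np.float64(1.0)), (np.float64(4.97), np.float64(-7.5), np.float64(-1.5), np.float64(0.5))] => flat normal abs 24.5
```

carry_out([
  {"offset":[0.22,-8.14,0],"turn":[0,0,5],"claw":255},
  {"offset":[0.22,-8.14,0],"turn":[0,0,5],"claw":255},
  {"offset":[0.22,-8.14,0],"turn":[0,0,5],"claw":255},
  {"offset":[0.22,-8.14,0],"turn":[0,0,5],"claw":255},
  {"offset":[0.22,-8.14,0],"turn":[0,0,5],"claw":255},
  {"offset":[0.22,-8.14,0],"turn":[0,0,5],"claw":255},
  {"offset":[0.22,-8.14,0],"turn":[0,0,5],"claw":255},
  {"offset":[0.15,-4.88,0],"turn":[0,0,3],"claw":255},
  {"offset":[0,0,0],"turn":[0,0,0],"claw":255},
])

```text
clock: 34.0
position: [0.4856, 0.0365, 0.0649]
ee_rot: [179.8, -0.1, 8.7]
wrist_force: [3.5, -3.6, -0.8]
grip_width: 0.0154
gripper_force: 55.1
```

```bash
python3 -c "
from h import *
tq();snap('wrist','w14');hexfit('w14',yaw=8.5)"
```

```text
clk 34.0 yaw 8.65 posang -170.35 r 0.0927 F [ 3.5 -3.6 -0.8] T [-0.67 -0.43  0.21] M 0.59
w14 [(np.float64(4.61), np.float64(-19.0), np.float64(-1.5), np.float64(0.0)), (np.float64(4.6), np.float64(-12.0), np.float64(-1.0), np.float64(-0.5)), (np.float64(4.26), np.float64(-7.5), np.float64(-2.5), np.float64(0.5))] => flat normal abs 49.5
```

carry_out([
  {"offset":[0.15,-4.88,0],"turn":[0,0,3],"claw":255},
  {"offset":[0.15,-4.88,0],"turn":[0,0,3],"claw":255},
  {"offset":[0,-2.6,0],"turn":[0,0,1.6],"claw":255},
  {"offset":[0,0,0],"turn":[0,0,0],"claw":255},
  {"offset":[0,0,0],"turn":[0,0,0],"claw":255},
])

```text
clock: 34.67
position: [0.4844, 0.0489, 0.0648]
ee_rot: [179.9, -0.1, 1.0]
wrist_force: [2.7, -3.4, -0.7]
grip_width: 0.0149
gripper_force: 55.0
```

```bash
python3 - <<'E'
from h import *
tq();snap('wrist','w15');hexfit('w15',yaw=1);snap('side','side9');snap('top','top9')
# side: dark line on nut & ticks, printed numerically
for f,n in(('w15',1),):
    d=np.load('pics/w15.npz');g=cv2.cvtColor(cv2.imread('pics/w15_raw.png'),6)
    show(ortho(d,g,.55,.606,.01,.092,.058,.001))
E
```

```text
clk 34.675 yaw 0.98 posang -178.07 r 0.0927 F [ 2.7 -3.4 -0.7] T [-0.78 -0.38  0.16] M 0.49
w15 [(np.float64(5.05), np.float64(-14.0), np.float64(-1.5), np.float64(-0.5)), (np.float64(4.77), np.float64(-9.5), np.float64(-1.5), np.float64(-0.5)), (np.float64(4.72), np.float64(-18.5), np.float64(-1.5), np.float64(0.0))] => flat normal abs 47.0
                                                                                  
                                                            ......::::------=====+
   .....:::---====++===========#%%%%#=====++============*#+=----==--=---=--======+
============++++++++========+#%%%%%%#+====+====+====+%@@@@@@==--==-==---==--======
============++======+=======*#%%%%%%#*========+=*%@@@@@@@@@@+=====-----=---=======
=-==========+===============*#%%%@%%#*=====+*%@@@@@@@*++*@@@%======-=--===--======
============================*#%%#@%%#*+=#%@@@@@@@@@@++==++@@%========---==========
============================+#%%@@%%#%@@@@@@@@@@@@@++=---+%@%+====-==--===========
============++++============+#%%%%@@@@@@@@@@@@@@@@@=+----=#@@+=======--===========
=========
[... 3191 characters left out ...]
%#########%@@@@@%=--=+%@%+==========
===============**#%%%@@@##%%###%%%%%%%%%%%%%%%%%%%%%%%@@%@@@@@%----+%@@*==========
===============**#%%%@@@%%@@@@@@@@@@@@@@@@@@@@@@@@@@@@@@@@@@@@%=--=+%@@*======++==
================**%%@@@@@@@@@@@@@@@@@@@@@@@@@@@@@@@@@@@@@@@@@@%+==++@@@%==========
================**%%@@@@@@@@@@@@@@@@@@@@@@@@@@@@@@@@@@@@@@@@@@%++++%@@@@==========
===============-**%%@@@@@@@@@@@@@@@@@@@@@@@@@@@@@@@@@@@@@@@@@@%@%%@@@@@@#==++=====
========++=====-+*%%@@@@@@@@@@@@@@@@@@@@@@@@@@@@@@@@@@@@@@@@@@%@@@@@@%@@%+++======
========++=====-=*%%%@@@@@@@@@@@@@@@@@@@@@@@@@@@@@@@@@@@@@@@@@%%@%%%@@@@%+++======
========++=====--*%%@@@@@@@@@@@@@@@@@@@@@@@@@@@@@@@@@@@@@@@@@@%%%@@@@@@%+=++======
```

carry_out([
  {"offset":[0,-1.4,0],"turn":[0,0,0.8],"claw":255},
  {"offset":[0,0,0],"turn":[0,0,0],"claw":255},
  {"offset":[0,3.26,0],"turn":[0,0,-2],"claw":255},
  {"offset":[0,3.26,0],"turn":[0,0,-2],"claw":255},
  {"offset":[0,1.63,0],"turn":[0,0,-1],"claw":255},
  {"offset":[0,0,0],"turn":[0,0,0],"claw":255},
])

```text
clock: 35.58
position: [0.4847, 0.043, 0.0648]
ee_rot: [179.9, -0.1, 5.1]
wrist_force: [4.0, 1.7, -1.2]
grip_width: 0.0149
gripper_force: 55.0
```

```bash
python3 - <<'E'
from h import *
tq();snap('wrist','w16');hexfit('w16',yaw=5.2)
E
```

```text
clk 35.575 yaw 5.07 posang -174.41 r 0.0928 F [ 4.   1.7 -1.2] T [ 0.24 -0.57 -0.02] M -0.14
w16 [(np.float64(5.02), np.float64(-15.0), np.float64(-1.5), np.float64(-0.5)), (np.float64(4.84), np.float64(-19.5), np.float64(-1.5), np.float64(0.0)), (np.float64(4.56), np.float64(-10.5), np.float64(-1.5), np.float64(-0.5))] => flat normal abs 50.2
```

carry_out([
  {"offset":[0,-2.45,0],"turn":[0,0,1.5],"claw":255},
  {"offset":[0,0,0],"turn":[0,0,0],"claw":255},
])

```text
clock: 35.88
position: [0.4845, 0.0453, 0.0648]
ee_rot: [179.9, -0.2, 3.6]
wrist_force: [4.5, -0.1, -0.7]
grip_width: 0.0148
gripper_force: 55.0
```

```bash
python3 - <<'E'
from h import *
tq();snap('wrist','w17');hexfit('w17',yaw=3.6)
E
```

```text
clk 35.875 yaw 3.61 posang -175.87 r 0.0928 F [ 4.5 -0.1 -0.7] T [-0.09 -0.62 -0.  ] M 0.04
w17 [(np.float64(5.01), np.float64(-15.0), np.float64(-1.5), np.float64(-0.5)), (np.float64(4.72), np.float64(-19.5), np.float64(-1.5), np.float64(-0.5)), (np.float64(4.65), np.float64(-10.5), np.float64(-1.5), np.float64(-0.5))] => flat normal abs 48.6
```

carry_out([
  {"offset":[0,-1.63,0],"turn":[0,0,1],"claw":255},
  {"offset":[0,0,0],"turn":[0,0,0],"claw":255},
])

```text
clock: 36.17
position: [0.4844, 0.0469, 0.0648]
ee_rot: [179.9, -0.2, 2.6]
wrist_force: [5.1, 0.4, -1.3]
grip_width: 0.0149
gripper_force: 55.0
```

```bash
python3 - <<'E'
from h import *
tq();snap('wrist','w18');hexfit('w18',yaw=2.6)
E
```

```text
clk 36.175 yaw 2.61 posang -176.82 r 0.0928 F [ 5.1  0.4 -1.3] T [-0.01 -0.7   0.05] M 0.04
w18 [(np.float64(5.06), np.float64(-15.0), np.float64(-1.5), np.float64(-0.5)), (np.float64(4.77), np.float64(-19.5), np.float64(-1.5), np.float64(-0.5)), (np.float64(4.67), np.float64(-10.5), np.float64(-1.5), np.float64(-0.5))] => flat normal abs 47.6
```

```bash
python3 - <<'E'
from h import *
for f in('w15','w16','w18'):
    d=np.load('pics/%s.npz'%f);g=cv2.cvtColor(cv2.imread('pics/%s_raw.png'%f),6)
    o=ortho(d,g,.569,.591,.032,.046,.058,.001);print(f)
    for i,r in list(enumerate(o))[::-1]: print(569+i,r[::-1])
E
```

```text
w15
591 [246 246 246 246 246 246 246 246 246 246 242 192 227 232]
590 [246 246 246 246 246 246 246 246 246 246 227 212 232 232]
589 [241 244 246 246 246 246 246 246 246 246 188 225 232 234]
588 [224 235 241 242 243 245 246 246 246 227 204 232 233 235]
587 [228 225 234 243 245 245 240 243 246 205 223 233 235 236]
586 [229 227 225 227 245 245 229 231 243 180 229 235 236 235]
585 [230 229 227 225 223 243 235 214 161 205 227 231 235 234]
584 [230 230 229 227 227 231 241 216 146 214 237 236 236 237]
583 [233 232 230 229 228 226 235 215 132 212 237 236 237 237]
582 [235 234 232 230 228 226 233 230 149 209 237 237 237 237]
581 [237 236 235 232 229 226 220 236 145 205 237 237 237 237]
580 [237 237 236 230 231 228 178 146 121 201 237 237 237 237]
579 [234 234 235 235 234 231 212 103 125 198 236 236 237 237]
578 [235 234 233 232 233 232 230 178 154 195 236 238 237 237]
577 [237 236 235 234 231 230 230 225 204 192 235 237 237 238]
576 [238 237 236 236 233 229 225 222 240 198 234 237 237 238]
575 [239 239 237 237 233 230 226 209 240 217 234 237 237 237]
574 [238 238 238 238 234 229 227 222 240 2
[... 2489 characters left out ...]
4 235 237 236 237]
579 [234 234 234 233 233 230 214 116 139 201 235 237 237 237]
578 [235 235 234 232 233 233 228 192 184 201 234 237 237 237]
577 [237 236 236 234 231 229 230 226 224 194 234 238 237 238]
576 [238 237 237 236 233 229 225 219 222 201 234 237 237 238]
575 [239 239 237 237 233 230 226 212 227 216 232 237 237 237]
574 [238 238 238 237 234 231 227 212 237 229 232 237 237 237]
573 [237 236 236 236 234 231 228 230 242 237 231 237 236 237]
572 [236 235 234 229 232 230 228 233 246 242 233 237 237 238]
571 [235 235 235 226 230 227 226 239 245 244 233 236 237 237]
570 [235 234 232 230 227 225 218 238 240 195 226 237 237 237]
569 [234 230 232 227 226 219 233 243 193 149 225 236 237 238]
```

```bash
cat >> h.py <<'E'
def tf(f,p,yaw,a0,a1,b0,b1,z=.058,res=1.0,c=(.577,.052)):
    "dark-line patch in tool-aligned axes centred on kinematic nut centre"
    d=np.load('pics/%s.npz'%f);g=cv2.cvtColor(cv2.imread('pics/%s_raw.png'%f),6);y=np.radians(yaw)
    A,B=np.meshgrid(np.arange(a0,a1,res)/1000,np.arange(b0,b1,res)/1000,indexing='ij')
    X=c[0]+A*np.cos(y)+B*np.sin(y);Y=c[1]+A*np.sin(y)-B*np.cos(y)
    P=np.stack([X,Y,np.full_like(X,z)],-1)@np.array(d['R']).T+np.array(d['t'])
    return cv2.remap(g,(d['fx']*P[...,0]/P[...,2]+d['cx']).astype(np.float32),(d['fy']*P[...,1]/P[...,2]+d['cy']).astype(np.float32),1)
E
python3 - <<'E'
from h import *
for f,y in(('w4',101.4),('w11',101.),('w15',1.),('w18',2.6)):
    o=tf(f,None,y,-4,8,6,20);print(f,'rows along -4..7, cols lateral 6..19')
    for i,r in list(enumerate(o))[::-1]: print('%3d'%(i-4),r)
E
```

```text
w4 rows along -4..7, cols lateral 6..19
  7 [220 218 214 211 202 204 227 240 245 246 244 241 241 242]
  6 [221 219 216 213 209 198 219 239 245 246 246 246 246 246]
  5 [221 219 217 213 212 212 221 237 245 246 246 246 246 246]
  4 [223 222 219 216 212 213 208 222 243 246 246 246 246 246]
  3 [224 223 221 216 214 210 191 184 236 246 246 246 246 246]
  2 [224 223 221 218 216 211 180 156 232 246 246 246 246 246]
  1 [222 222 222 220 217 213 171 147 233 246 246 246 246 246]
  0 [220 219 220 220 220 214 171 164 238 246 246 246 246 246]
 -1 [222 220 218 218 218 215 200 216 242 246 246 246 246 246]
 -2 [223 220 219 217 215 213 213 228 243 246 246 246 246 246]
 -3 [224 221 221 218 213 210 214 231 243 246 246 246 246 246]
 -4 [223 222 220 218 214 212 218 233 244 246 246 246 246 246]
w11 rows along -4..7, cols lateral 6..19
  7 [206 203 202 201 200 194 225 230 138 179 215 213 214 214]
  6 [209 208 203 201 199 196 214 230 144 178 214 214 213 214]
  5 [211 210 205 202 200 197 194 228 146 179 214 215 214 214]
  4 [214 212 209 203 200 197 195 224 149 177 213 214 213 214]
  3 [213 213 210 206 201 19
[... 1338 characters left out ...]
3 193 234 235 235]
  6 [233 233 230 229 229 227 226 235 223 131 193 235 237 236]
  5 [235 234 234 232 229 228 226 222 229 117 192 236 236 236]
  4 [236 236 234 235 231 228 226 226 236 136 198 236 237 237]
  3 [237 238 237 236 231 230 228 212 193 137 199 235 237 236]
  2 [234 234 235 236 231 232 229 205 118 116 196 234 237 236]
  1 [236 235 234 233 231 234 232 225 123 149 197 235 237 237]
  0 [238 237 235 235 233 231 231 231 220 211 196 234 237 237]
 -1 [239 238 237 236 235 232 229 228 223 224 198 235 237 237]
 -2 [240 239 238 237 236 233 229 224 217 226 205 235 237 237]
 -3 [239 238 238 238 237 233 230 226 199 231 214 235 237 237]
 -4 [237 237 236 237 236 234 230 227 229 240 224 234 238 237]
```

```bash
cat >> h.py <<'E'
def circ(f,yaw,z=.0615,rr=(9,17)):
    res=.25;o=tf(f,None,yaw,-24,24,-24,24,z=z,res=res).astype(np.float32);o=cv2.GaussianBlur(o,(0,0),2)
    gb=cv2.Sobel(o,5,1,0);ga=cv2.Sobel(o,5,0,1);t=np.radians(np.arange(0,360,4));B=[]
    for r in np.arange(*rr,.25):
        for da in np.arange(-4,4.1,.25):
            for db in np.arange(-4,4.1,.25):
                i=((da+r*np.cos(t)+24)/res).astype(int);j=((db+r*np.sin(t)+24)/res).astype(int)
                B.append((np.median(np.abs(ga[i,j]*np.cos(t)+gb[i,j]*np.sin(t))),r,da,db))
    B.sort(reverse=True);print(f,[tuple(np.round(b,2)) for b in B[:4]])
E
python3 - <<'E'
from h import *
for f,y in(('w4',101.4),('w11',101.),('w15',1.),('w18',2.6)): circ(f,y);
E
python3 - <<'E'
from h import *
for f,y in(('w11',101.),('w18',2.6)):
    o=tf(f,None,y,-20,20,-19,20,z=.058)
    lo,hi=np.percentile(o,[3,90]);q=np.clip((o.astype(float)-lo)/(hi-lo)*255,0,255)
    print(f);c=" .:-=+*#%@"
    for i,r in list(enumerate(q))[::-1]: print('%4d '%(i-20)+''.join(c[min(9,int(v)//26)]*2 for v in r))
E
```

```text
w4 [(np.float64(30.55), np.float64(15.0), np.float64(2.0), np.float64(-1.25)), (np.float64(30.5), np.float64(15.0), np.float64(1.75), np.float64(-1.25)), (np.float64(30.33), np.float64(15.0), np.float64(1.75), np.float64(-1.5)), (np.float64(30.32), np.float64(14.5), np.float64(2.5), np.float64(-1.5))]
w11 [(np.float64(38.81), np.float64(14.25), np.float64(0.0), np.float64(-1.5)), (np.float64(38.43), np.float64(14.25), np.float64(0.0), np.float64(-1.25)), (np.float64(37.86), np.float64(14.25), np.float64(0.25), np.float64(-1.25)), (np.float64(37.62), np.float64(16.5), np.float64(-2.25), np.float64(-0.75))]
w15 [(np.float64(29.42), np.float64(15.0), np.float64(-2.5), np.float64(0.5)), (np.float64(29.22), np.float64(15.25), np.float64(-2.75), np.float64(0.75)), (np.float64(28.69), np.float64(16.25), np.float64(-3.75), np.float64(0.5)), (np.float64(28.46), np.float64(16.25), np.float64(-4.0), np.float64(0.5))]
w18 [(np.float64(30.01), np.float64(16.25), np.float64(-4.0), np.float64(0.5)), (np.float64(29.5), np.float64(16.5), np.float64(-4.0), np.float64(0.25)), (np.float64(29.33), np.flo
[... 6152 characters left out ...]
%%%%####%%######**  ==%%%%%%
 -13 %%@@@@##  ++**%%@@@@@@##**################%%############%%++**####**  ==%%%%%%
 -14 %%@@@@##  ======----%%@@%%**####################**++%%%%++**##**##**  ==%%%%%%
 -15 %%@@@@##  ====++****==--==%%%%++++**##**######%%%%%%@@@@%%########++  ==%%%%%%
 -16 %%@@@@##  ====++##########++==++##@@@@@@%%@@@@@@@@@@@@@@%%########++  ==%%%%%%
 -17 %%@@@@##  @@@@@@%%############**++--++##@@@@@@@@@@@@@@@@%%########**  ==%%%%%%
 -18 %%@@@@##  @@@@@@@@####################**--==%%@@@@@@@@@@++++++++**++  ==%%%%%%
 -19 %%@@@@##::%%%%%%%%%%%%%%%%%%##++++++++**%%****##%%%%%%%%============..==%%%%%%
 -20 %%%%@@##**##############################################################%%%%%%
```

carry_out([
  {"offset":[-1.5,0,0],"turn":[0,0,0],"claw":255},
  {"offset":[-1.5,0,0],"turn":[0,0,0],"claw":255},
  {"offset":[0,0,0],"turn":[0,0,0],"claw":255},
])

```text
clock: 36.6
position: [0.4842, 0.0465, 0.0652]
ee_rot: [179.9, -0.5, 2.6]
wrist_force: [8.3, 2.4, -2.3]
grip_width: 0.0151
gripper_force: 55.0
```

```bash
python3 - <<'E'
from h import *
tq((.5757,.052));s=read_state();print(s['position'])
E
```

```text
clk 36.6 yaw 2.58 posang -176.58 r 0.0917 F [ 8.3  2.4 -2.3] T [ 0.24 -1.29  0.07] M -0.1
[0.4841952  0.04653713 0.06524703]
```

carry_out([
  {"offset":[0,-1.63,0],"turn":[0,0,1],"claw":255},
  {"offset":[0,0,0],"turn":[0,0,0],"claw":255},
])

```text
clock: 36.85
position: [0.4841, 0.048, 0.0652]
ee_rot: [179.9, -0.5, 1.6]
wrist_force: [7.9, 0.5, -1.8]
grip_width: 0.0146
gripper_force: 55.0
```

```bash
python3 - <<'E'
from h import *
tq((.5757,.052));snap('wrist','w19')
s=read_state();print(s['position'],s['joint_efforts'])
y=s['ee_rot'][2]
o=tf('w19',None,y,-24,24,-24,24,z=.058)
lo,hi=np.percentile(o,[3,90]);q=np.clip((o.astype(float)-lo)/(hi-lo)*255,0,255);c=" .:-=+*#%@"
for i,r in list(enumerate(q))[::-1]: print('%4d '%(i-24)+''.join(c[min(9,int(v)//26)]*2 for v in r))
E
```

```text
clk 36.85 yaw 1.62 posang -177.48 r 0.0917 F [ 7.9  0.5 -1.8] T [-0.03 -1.2   0.14] M 0.13
[0.48415341 0.04795893 0.06523494] [  0.13823193 -37.28074551  -1.21390823  -0.09435462   2.31187508
   0.13419783]
  23                           ..==**####%%%%%%##++::            ..==**%%@@@@@@@@@@%%##%%@@@@@@%%    
  22                             ==**##%%%%@@%%##++--    ..++%%@@@@@@@@@@@@@@@@@@      ..::@@@@@@::  
  21 ..                          --**##%%@@%%****####@@@@@@@@@@@@@@@@@@@@@@@@@@==..        **@@@@##  
  20 ..                          --++**%%##%%@@@@@@@@@@@@@@@@@@@@@@@@@@@@@@@@**              @@@@++  
  19 ....        ..            --%%@@@@@@==  @@@@@@@@@@@@@@@@@@@@@@@@@@@@@@@@==  ..          @@@@%%  
  18 ......          --++%%@@@@@@@@@@@@@@@@  %%@@@@@@@@@@@@@@@@@@@@@@@@@@@@@@++  ..      ..::@@@@@@  
  17     ..::--%%@@@@@@@@@@@@@@@@@@@@@@@@@@  **@@@@@@@@@@@@@@@@@@@@@@@@@@@@@@@@==  ......  ##@@@@@@++
  16 **%%@@@@@@@@@@@@@@@@@@@@@@@@@@@@@@@@@@::..@@@@@@@@@@@@@@@@@@@@@@@@@@@@@@@@@@**      %%@@@@@@@@##
  15 @@@@@@%%##@@@@@@@@@@@@@@@@@@@@@@@@@@@@++**@@@@@@@@@@@@@@@@@@@@@@@@@@@@@@
[... 3302 characters left out ...]
%%%%@@@@%%::@@@@@@@@####################**==--##%%@@@@@@@@%%++++++++++::--%%@@@@@@@@@@++
 -19 ==--**%%%%%%@@@@%%::@@@@@@@@@@%%%%%%%%%%**++++++++**####%%@@@@@@@@##------==--..==%%@@%%@@@@@@++
 -20 ====##%%%%%%@@@@%%**************############################################%%%%##%%%%%%@@@@@@++
 -21 ==--**%%%%@@@@@@%%%%%%%%@@@@@@@@@@@@@@@@@@@@@@@@@@@@@@@@@@@@@@@@@@@@@@@@@@@@@@@@@@@@@@%%@@@@@@++
 -22 ++==**%%%%@@@@@@@@@@@@@@@@@@@@@@@@@@@@@@@@@@@@@@@@@@@@@@@@@@@@@@@@@@@@@@@@@@@@@@@@@@@@%%@@@@@@**
 -23 ::==**%%%%@@@@@@@@@@@@@@@@@@@@@@@@@@@@@@@@@@@@@@@@@@@@@@@@@@@@@@@@@@@@@@@@@@@@@@@@@@%%%%@@@@@@**
 -24 ..--**%%%%@@@@@@@@@@@@@@@@@@@@@@@@@@@@@@@@@@@@@@@@@@@@@@@@@@@@@@@@@@@@@@@@@@@@@@@@@@%%%%@@@@@@**
```

carry_out([
  {"offset":[0,3.2,0],"turn":[0,0,-2],"claw":255},
  {"offset":[-3,0,0],"turn":[0,0,0],"claw":255},
  {"offset":[-3,0,0],"turn":[0,0,0],"claw":255},
  {"offset":[0,0,0],"turn":[0,0,0],"claw":255},
])

```text
clock: 37.4
position: [0.4804, 0.0442, 0.0656]
ee_rot: [179.8, -0.8, 3.6]
wrist_force: [11.0, 1.7, -2.5]
grip_width: 0.015
gripper_force: 55.0
```

```bash
python3 - <<'E'
from h import *
tq((.5757,.052));print(read_state()['position'])
E
```

```text
clk 37.4 yaw 3.61 posang -175.33 r 0.0956 F [11.   1.7 -2.5] T [ 0.23 -1.64  0.13] M 0.05
[0.48042799 0.04422167 0.06563227]
```

carry_out([
  {"offset":[-4,0,0],"turn":[0,0,0],"claw":255},
  {"offset":[-4,0,0],"turn":[0,0,0],"claw":255},
  {"offset":[0,0,0],"turn":[0,0,0],"claw":255},
])

```text
clock: 37.78
position: [0.4632, 0.0448, 0.0642]
ee_rot: [-180.0, 0.3, 3.6]
wrist_force: [-0.1, 0.1, -0.9]
grip_width: 0.0149
gripper_force: 55.0
```

```bash
python3 - <<'E'
from h import *
tq((.5757,.052));snap('wrist','w20')
s=read_state();p=s['position'];y=s['ee_rot'][2];print(p)
o=tf('w20',None,y,-36,24,-24,24,z=.0545)
lo,hi=np.percentile(o,[3,90]);q=np.clip((o.astype(float)-lo)/(hi-lo)*255,0,255);c=" .:-=+*#%@"
for i,r in list(enumerate(q))[::-2]: print('%4d '%(i-36)+''.join(c[min(9,int(v)//26)] for v in r))
E
```

```text
clk 37.775 yaw 3.62 posang -176.33 r 0.1128 F [-0.1  0.1 -0.9] T [-0.02  0.23  0.02] M 0.01
[0.46404785 0.04467621 0.06424244]
  23                                                 
  21                                                 
  19                                                 
  17                                                 
  15                                                 
  13                                                 
  11                                                 
   9                                                 
   7                                                 
   5 %@@@@@@@@@@%%%%@@@@@@==*#*==@@@@@@@@%%@@@@@@@@@@
   3 @@@@@@@@@@%%%%@@@@***=----=+%@@@@@@@@%=#@@@@@@@@
   1 @@@@@@@@@@%%%%@#*****=----=*@@@@@@@@@@%*@@@@@@@@
  -1 @@@@@@@@@@%%%%@@%#****---==%@@@@@@@@@%%%@@@@@@@@
  -3 @@@@@@@%%@%%%%@@@@%@%##%@@@@@@@@@@@@@%%@@@@@@@@@
  -5 @@@@@%%%%%%%%%%@@@@@@@@@@@@@@@@@@@@@@%@@@--=-*%@
  -7 %%@@%#%%%%@%%%%%@@@@@@@@@@@@@@@@@@@%%#@@%@#%@@@@
  -9 #%@@@%#%%%%@#%%%%%%@@@@@@@@@@@@@@@%%%@+=@#%@@@@%
 -11 %#%@@@%*#%%@@@*#%%%%%%%@@@@@@@@@%%%@==%@%%@@@@#@
 -13 %#%@@@@#*#%*=*%@@##%%%%%%%%%%%##@#==#%#*#%@@@%@@
 -15 #%@@@@@%+##%*=---=+#%@@%%%#@@@@*=+#%%%#+%@@@@@%@
 -17 #%@@@@@%+###%%%##*+=--==*%@@@==%@%%%%%#+%@@@@@%@
 -19 *%@@@@@%=###%%%%%%%%%%#*==-=+@@@@%%%%%#+%@@@@@%@
 -21 *%@@@@@%*@@@@%%%%%%%%%%%%%@@@@@@@%%%%%#+%@@@@@%@
 -23 #%@@@@@%+@@@@@@@@@@@%%%%@@@@@@@@@%%%%%*+%@@@@@%+
 -25 *%@@@@@%+@@@@@@@@@@@@@@@@@@@@@@@@%%%%%*+%@@@@@%=
 -27 *%@@@@@%=@@@@@@@@@@@@@@@@@@@@@@@@%%%%%*+%@@@@@%+
 -29 *%@@@@@%+@@@@@@@@@@@@@@@@@@@@@@@@%%%%%*+%@@@@@%@
 -31 #%@@@@@%+++@@@@@@@@@@@@@@@@@@@@@@%%%%%#+%@@@@@%@
 -33 *%@@@@@%+==@@@@@@@@@@@@@@@@@@@@@#####*++%@@@@@%#
 -35 +%@@@@@%+=@@@@@@@@@@@@@@@@@@%%#++++#@@@+%@@@@@%%
```

carry_out([
  {"offset":[-10,0,0],"turn":[0,0,0],"claw":255},
  {"offset":[-12,0,0],"turn":[0,0,0],"claw":255},
  {"offset":[-13,0,-5],"turn":[0,0,0],"claw":255},
  {"offset":[0,0,-25],"turn":[0,0,0],"claw":255},
  {"offset":[0,0,-30],"turn":[0,0,0],"claw":255},
  {"offset":[10,40,0],"turn":[0,0,0],"claw":255},
  {"offset":[12,45,0],"turn":[0,0,0],"claw":255},
  {"offset":[12,45,0],"turn":[0,0,0],"claw":255},
  {"offset":[12,45,0],"turn":[0,0,0],"claw":255},
  {"offset":[11,42,0],"turn":[0,0,0],"claw":255},
  {"offset":[0,0,30],"turn":[0,0,0],"claw":255},
  {"offset":[0,0,40],"turn":[0,0,0],"claw":255},
  {"offset":[0,0,20],"turn":[0,0,0],"claw":255},
  {"offset":[0,0,8],"turn":[0,0,0],"claw":255},
  {"offset":[0,0,0],"turn":[0,0,0],"claw":255},
])

```text
clock: 39.7
position: [0.5023, -0.1707, 0.0271]
ee_rot: [180.0, -0.1, 3.6]
wrist_force: [-0.5, -0.8, -0.9]
grip_width: 0.0151
gripper_force: 55.0
```

carry_out([
  {"offset":[0,0,3],"turn":[0,0,0],"claw":255},
  {"offset":[0,0,0],"turn":[0,0,0],"claw":255},
])

```text
clock: 39.95
position: [0.5032, -0.1711, 0.0248]
ee_rot: [179.9, -0.2, 3.6]
wrist_force: [0.1, -0.1, -0.6]
grip_width: 0.0152
gripper_force: 55.0
```

carry_out([
  {"offset":[0,0,2.5],"turn":[0,0,0],"claw":255},
  {"offset":[0,0,0],"turn":[0,0,0],"claw":255},
])

```text
clock: 40.2
position: [0.5028, -0.1709, 0.0217]
ee_rot: [179.9, -0.1, 3.6]
wrist_force: [0.2, 0.2, -1.0]
grip_width: 0.0151
gripper_force: 55.0
```

carry_out([
  {"offset":[0,0,1],"turn":[0,0,0],"claw":255},
  {"offset":[0,0,0],"turn":[0,0,0],"claw":255},
])

```text
clock: 40.45
position: [0.5028, -0.171, 0.0205]
ee_rot: [179.9, -0.1, 3.6]
wrist_force: [1.3, 0.0, -1.3]
grip_width: 0.0149
gripper_force: 55.0
```

carry_out([
  {"offset":[0,0,1],"turn":[0,0,0],"claw":255},
  {"offset":[0,0,0],"turn":[0,0,0],"claw":255},
])

```text
clock: 40.7
position: [0.5029, -0.171, 0.0199]
ee_rot: [179.9, -0.1, 3.6]
wrist_force: [-1.0, 0.3, 3.1]
grip_width: 0.0152
gripper_force: 55.0
```

carry_out([
  {"offset":[0,0,0],"turn":[0,0,0],"claw":200},
  {"offset":[0,0,0],"turn":[0,0,0],"claw":150},
  {"offset":[0,0,0],"turn":[0,0,0],"claw":130},
  {"offset":[0,0,-20],"turn":[0,0,0],"claw":130},
  {"offset":[0,0,-55],"turn":[0,0,0],"claw":130},
  {"offset":[0,0,-55],"turn":[0,0,0],"claw":130},
  {"offset":[0,0,-55],"turn":[0,0,0],"claw":100},
  {"offset":[22,-54,0],"turn":[0,0,0],"claw":100},
  {"offset":[22,-54,0],"turn":[0,0,0],"claw":100},
  {"offset":[22,-54,0],"turn":[0,0,0],"claw":100},
  {"offset":[23,-54,0],"turn":[0,0,-7.8],"claw":100},
  {"offset":[0,0,0],"turn":[0,0,0],"claw":100},
  {"offset":[0,0,0],"turn":[0,0,0],"claw":100},
  {"offset":[0,0,0],"turn":[0,0,0],"claw":100},
])

```text
clock: 42.45
position: [0.5772, 0.0491, 0.2043]
ee_rot: [179.9, -0.0, 11.3]
wrist_force: [-0.3, 0.0, 0.1]
grip_width: 0.0531
gripper_force: 0.0
```

```bash
python3 - <<'E'
from h import *
s=read_state();print(s['clock'],s['position'],s['ee_rot'])
snap('wrist','w21');circ('w4',101.4,rr=(12,15.5));circ('w21',s['ee_rot'][2],rr=(12,15.5))
C=(.5757,.052)
for f,y in(('w4',101.4),('w21',s['ee_rot'][2])):
    o=tf(f,None,y,-24,24,-24,24,z=.058,c=C)
    lo,hi=np.percentile(o,[3,80]);q=np.clip((o.astype(float)-lo)/(hi-lo)*255,0,255);c=" .:-=+*#%@"
    print(f)
    for i,r in list(enumerate(q))[::-1]: print('%4d '%(i-24)+''.join(c[min(9,int(v)//26)]*2 for v in r))
E
```

```text
42.45 [0.5771842  0.04905358 0.20429147] [ 1.79904786e+02 -4.91262087e-02  1.12855000e+01]
w4 [(np.float64(30.55), np.float64(15.0), np.float64(2.0), np.float64(-1.25)), (np.float64(30.5), np.float64(15.0), np.float64(1.75), np.float64(-1.25)), (np.float64(30.33), np.float64(15.0), np.float64(1.75), np.float64(-1.5)), (np.float64(30.32), np.float64(14.5), np.float64(2.5), np.float64(-1.5))]
w21 [(np.float64(43.9), np.float64(15.25), np.float64(-0.75), np.float64(0.0)), (np.float64(43.21), np.float64(15.25), np.float64(2.75), np.float64(0.0)), (np.float64(43.19), np.float64(15.25), np.float64(-0.75), np.float64(-0.25)), (np.float64(43.15), np.float64(15.25), np.float64(2.5), np.float64(-0.25))]
w4
  23 @@@@@@@@@@@@@@@@@@@@@@@@@@****++++++++++++++++++++++++++++++++++++++++##@@@@@@@@@@@@@@@@@@@@@@@@
  22 @@@@@@@@@@@@@@@@@@@@@@@@%%++++++++++++++++++++++++++++++++++++++++++++**%%@@@@@@@@@@@@@@@@@@@@@@
  21 @@@@@@@@@@@@@@@@@@@@%%**++++++++++++++++++++++++++++++++++++++++++++++++##%%@@@@@@@@@@@@@@@@@@@@
  20 @@@@@@@@@@@@@@@@@@@@**++++++++++++++++++++++------==++++++++++++++++++++****@@@@@@@
[... 8701 characters left out ...]
    ::%%@@@@@@@@@@@@@@@@@@@@@@@@@@@@@@@@@@@@@@@@@@@@@@@@@@@@@@@@@@@@@@@@@@@@@@@@@@@@**--
 -19 ::          **@@@@@@@@@@@@@@@@@@@@@@@@@@@@@@@@@@@@@@@@@@@@@@@@@@@@@@@@@@@@@@@@@@@@@@@@@@@@@@@@%%
 -20 ##==....::**@@@@@@@@@@@@@@@@@@@@@@@@@@@@@@@@@@@@@@@@@@@@@@@@@@@@@@@@@@@@@@@@@@%%%%%%%%####******
 -21 @@@@@@@@%%@@@@@@@@@@@@@@@@@@@@@@@@@@%%%%%%%%%%%%%%%%######****++==++****++++++====------::::....
 -22 @@@@@@@@********++++++++++++******++------==++********++++==--==::          ....::....    ..  ..
 -23 %%##++==::..............::::::::::::..  ::====++++**@@@@++++==**--          ......::..    ..  ..
 -24 ..::::::....................::::::::::..--**%%##****@@@@@@@@@@##--          ..........      ....
```

```bash
python3 - <<'E'
from h import *
C=(.5757,.052)
for f,y in(('w4',101.4),('w21',11.29)):
    o=tf(f,None,y,-4,7,10,18,z=.058,c=C,res=.5).astype(float);a=np.arange(-4,7,.5);b=np.arange(10,18,.5)
    base=np.median(o,axis=0);D=np.clip(base-o-12,0,None);D[:,b>16]=0
    print(f,'line along',(D.sum(1)@a/D.sum()).round(2),'lat',(D.sum(0)@b/D.sum()).round(2))
    o=tf(f,None,y,4,13,18,24,z=.058,c=C,res=.5).astype(float);a=np.arange(4,13,.5);D=np.clip(o.max(0)-o-30,0,None);print(' tick along',(D.sum(1)@a/D.sum()).round(2))
    o=tf(f,None,y,-40,40,-40,40,z=.024,c=C,res=.5);
    # block edges at left/right and bolt centres
    _,th=cv2.threshold(o,90,255,cv2.THRESH_BINARY_INV);n,l,st,ce=cv2.connectedComponentsWithStats(th)
    print([(np.round((ce[i][::-1])*.5-40,1).tolist(),int(st[i][4])) for i in range(1,n) if 60<st[i][4]<400])
E
```

```text
w4 line along 1.03 lat 13.97
 tick along 8.44
[([23.6, -27.4], 88), ([26.6, 23.5], 108), ([36.5, -32.8], 263), ([34.4, 37.1], 233)]
w21 line along 0.51 lat 14.52
 tick along 8.13
[([-27.0, -24.0], 103), ([-24.8, 26.5], 85), ([-14.3, -37.9], 343), ([24.5, -38.8], 263), ([23.2, -26.3], 115), ([25.4, 24.1], 116)]
```

```bash
python3 - <<'E'
from h import *
d=snap('side','side20');g=cv2.cvtColor(cv2.imread('pics/side20_raw.png'),6)
o=ortho(d,g,.42,.63,-.22,-.12,.009,.004);show(o)
print(read_state()['wrist_force']);print(env.sign_off())
E
```

```text
=========================
-========================
=========================
=====++========++========
====+**=====-=+##========
=--=+*#+===--=*##+=======
----+*#+=----=+*#*=======
=---+##*=-----+*#*=======
=--=+***==---=+***+======
=--=+*#*===--=+***+======
==-=+*#*+==--=+*#*+======
=--=+*#+====-=+*#*+======
----+*#**++**####+=======
----+*%%%%%%%%%%#*=======
----=*#%%%%%%%%%#+=======
----=+#%#######*++=======
-----=++=+***+===========
=-=-----=*#%#*===========
====----=+#%#*+==========
=====---=+*#*++==========
=====---=+++++===========
======--=++++++==========
======--=+*++++==========
======--=+**++++=========
=======-=+**++++=========
======--=+**+=++=========
=====----+**+=++=========
======---=+*+=++=========
======---=+*+++==========
======---=++++===========
======---=+*+++==========
=======--=+*+++==========
--=====--=+*++++=========
--====---=+**+++=========
---==----=***++==========
--====---=+**+=+=========
=--===---=+**+=+=========
======---=++*++==========
=-=====--==++++==========
---=====-=+**+++=========
---=====-=+*###*=========
----====-=+*%%#*+========
---------=+*%%#*+========
----------+*#%#*+========
----------=+###*+========
----==----==+*++=========
-======----==============
=--======================
----=====================
----=====================
---======================
---======================
-----====================
[-1.13914187  0.02752398  0.28055612]
the job is handed in; nothing more can be done
None
```

The job is handed in at about 42 s: the nut was run down to its finger-tight stop, then tightened a further quarter turn with the large spanner (about 90°, within roughly 2° by the camera). The spanner jammed slightly on the nut when I backed it off, and the camera comparison showed no clear loosening. It now lies flat on the worktop clear of the fitting, and I moved nothing else.

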